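# Put the jars away behind the sash and pin it shut

### The arm

A 6-joint arm with a two-finger parallel gripper is mounted at the origin on the work surface. World frame = base frame: x ahead of the robot, y to its left, z up, the work surface at z = 0. Lengths are in m, angles in rad, forces in N, time in s.
With the tool pointing down it reaches from about 0.325 to 0.925 m from the base axis. Payload 3.1 kg.
Tool frame: the origin (TCP) lies on the centre line of the jaws, within the pads' length; the fingertips stand 11 mm ahead of it and the grasp point (between the pads) lies 8 mm behind it; z points along the fingers, y is the line along which they close (so a half turn about z gives the same grasp; the last joint's range is limited). The gripper opens to 85 mm and grips with 20 to 120 N. Pads are 22 mm wide; open, the fingers measure 114 mm over their backs; the gripper's body (76 mm by 85 mm) begins 54 mm behind the grasp point. The pads swing forward as they close: fully open they stand 13 mm farther back than shut.
Start: joints at [-1.323, 0.217, 1.613, -0, 1.311, -0.112], TCP at [0.22, -0.585, 0.242] pointing down, gripper open.
Joint ranges: [-2.75, 2.75], [-0.78, 2.1], [0.31, 2.55], [-1.13, 4.27], [0.13, 2.63], [-2.58, 2.58]. Speed limits (rad/s): [2.79, 2.79, 3.14, 3.14, 3.14, 3.14].

### API

Orientations are given as a unit quaternion [x, y, z, w].
In Python, from rig import bot, vision gives the robot as it stands.
- The arm moves only by the tool arm_command, never from a script. Its argument "targets" is a list of rows, each a list of 3 entries, a list of its own where there are three numbers: the shift along the tool's x, y, z as a fraction of full scale, then the turn about the tool's z as a fraction of full scale, then the closure, from -1 (fully open) to 1 (shut). A call has 1 to 20 rows; each row shifts and turns the commanded pose from where the row before left it, along the tool's axes as they then stand; what a row does not reach is not made up. Full scale, the value 1, is 40 mm for a shift and 5 degrees for a turn. A row lasts 1/8 s, in which the tool goes at most 62.5 mm and 10.7 degrees, less where a joint would pass 70% of its speed; a pose out of reach is approached as far as the arm can. A call with a number of a shift or a turn outside -1 to 1 is refused whole. A call with a gripper value outside its range is refused whole. The fingers move at their own pace and stop on an object; the grip force is fixed at half the most. Time passes only in rows, so rows that do not move let the fingers close. It gives the time, the measured TCP pose, the force, the opening and the grip force at its end, in the units of the state.
- bot.state(): the state, without advancing time (a new reading comes with each control period).
- vision.camera(name): name is "side" or "top"; returns the picture (480x640x3 uint8, red, green, blue); there is no depth.
- vision.camera_info(name): a dict with "fx", "fy", "cx", "cy" (pixels), "D" ([k1, k2, p1, p2, k3] as OpenCV has them; the pictures are not rectified), "rvec" (rotation vector, rad) and "tvec" (3), from world to camera coordinates, as OpenCV has them. Camera axes: x right, y down, z forward; pixel columns grow to the right and rows downward; lengths in m; the calibration is good to about 2 mm. A picture is of the moment at which its call begins. camera_info takes no time and is no camera call.
- bot.close_job(): hands the job in; it is judged then, once.
The state is a dict: "time": time; "joints": joint angles; "qd": joint speeds; "effort": joint torques, N m; "ee_pos": TCP position; "orientation": TCP orientation; "ft_force": force on the tool from outside, world axes, zero at the start; "moment": the same for the moment, N m; "finger_gap": finger opening in m; "grip_force": force on a finger pad.
Only numpy, scipy, OpenCV 4.12 (cv2) and the standard library are available. Lean on these libraries where they do the work, as an engineer would, in place of code of your own. Each camera call takes 0.05 s, during which the arm holds its last target. There are 200 camera calls.

### The job

Raise the sash of the low bottle cupboard all the way and stand every amber jar that is out on the bench upright inside the cupboard, clear behind the sash. Then lower the sash fully and lock it: push the lock pin home through the front bracket and the hole in the sash behind it, until its handle meets the bracket. Leave the flask, the steel cup and the tall bottle where they are.

Things in the scene. Friction and masses are not known exactly. Their poses are not given: they have to be found in the camera images.
- cupboard: Low wooden cupboard fixed to the bench, placed and turned a little differently each time. Origin: on the bench (z = 0) below the middle of the sash; x points into it, away from the robot, y along its front, z up. The sash (12 mm thick, x -6 to 6 mm) runs between two aluminium posts 400 mm tall at y = 231 and -267 mm
- bay (a point): Point on the bench inside the cupboard, 50 mm behind the middle of the sash plane. The cupboard has no floor or sill of its own, the bench runs through. Inside: 400 mm wide, cupboard x 13 to 133 mm deep, clear plastic roof with its underside 235 mm above the bench, clear back; the only way in is under the raised sash
- sash (a joint): Height of the vertical sash in m: 0 fully lowered, 0.22 fully raised. It is a clear pane in an aluminium frame, 0.4 kg, that stays where it is left (7 N of friction: about 11 N to lift, 3 N to lower); its bottom edge is 4 mm above the bench at 0
- sash_handle (a point): Middle of the sash's steel grip: an upright round bar 12 mm thick and 84 mm long (along z), its axis 48 mm in front of the sash's middle plane (-x), with a stand-off at each end; at the left-hand end (cupboard y = 190 mm), 85 mm above the bench when the sash is down, and it rises with it
- pin_hole (a point): Centre of the 13.5 mm round hole, along x, in the front of the fixed steel bracket (plate 44 mm wide, 80 mm tall, 8 mm thick; 4 mm foot reaching 30 mm forward). At cupboard x -28, y -235, z 55 mm; axes as the cupboard's. With the sash down, an equal hole through its 12 mm thick edge is in line, 22 to 34 mm behind this point; free space beyond
- pin: Lock pin, loose on the bench, 0.1 kg: black square handle 60 mm long (x), 22 mm wide and high, with a round steel rod 8 mm thick and 75 mm long standing out of its +x end along x, tip tapered. Origin at the centre of the handle; it lies flat on the handle, rod pointing roughly away from the robot
- pin_tip (a point): Tip of the pin's rod, 105 mm from the handle's centre along the pin's x
- jar0: Amber glass jar with a white lid, 52 mm in diameter, 66 mm tall, 0.18 kg, bottom-heavy. Origin at the centre of its underside, z along its axis. Two to four such jars are present
- jar1: Amber glass jar with a white lid, 52 mm in diameter, 66 mm tall, 0.18 kg, bottom-heavy. Origin at the centre of its underside, z along its axis. Two to four such jars are present
- jar2: Amber glass jar with a white lid, 52 mm in diameter, 66 mm tall, 0.18 kg, bottom-heavy. Origin at the centre of its underside, z along its axis. Two to four such jars are present
- jar3: Amber glass jar with a white lid, 52 mm in diameter, 66 mm tall, 0.18 kg, bottom-heavy. Origin at the centre of its underside, z along its axis. Two to four such jars are present
- flask: Bystander: black vacuum flask with steel cup top, 72 mm in diameter, 242 mm tall; origin at the centre of its underside
- steel_cup: Bystander: open steel cup, 72 mm across, 60 mm tall; origin at the centre of its underside
- tall_bottle: Bystander: tall green bottle with a cork-coloured cap, 76 mm in diameter, 240 mm tall; origin at the centre of its underside
Not all that is in view belongs to the job. Of the things like the pin, leave any that is yellow; of the rest the larger one is meant. What is shaped like the jar1 but green is not meant.

How it is judged:
By the outcome, as a careful person would: the job done as asked, in the order asked, and still so for the second after the job is handed in, with the robot touching nothing.
Of jar0, jar1, jar2, jar3 only 2 to 4 are there at a start; the rules pass over those that are not, and their reading is None.
At some moment in a run one of jar0, jar1, jar2, jar3 may be knocked a few centimetres aside while the robot is not near it.
It also fails if it takes over 210 s, if anything falls off the work surface, if the arm or the gripper's body presses on something with over 40 N, if the wrist force passes 120 N, or if a joint passes its speed limit or range.

## Working session

There is one attempt and no reset: what is moved stays moved. The work goes in short steps, Python scripts to look and compute and a tool call to move; the robot and the scene stay as the last step left them, time stands still between calls to the robot, and variables do not carry over. Pictures are saved under pics/ and viewed, at most 14 in all, crops included, and the job is handed in when it is done.

Besides the shell and the picture viewer there is one more tool, called after "Request:" as name(argument=value, ...) on one line, values as JSON. arm_command: Moves the arm, as the interface text tells. Shift numbers are shares of 40 mm and turn numbers shares of 5 degrees, none past 1 either way. Its arguments: {"type":"object","properties":{"targets":{"type":"array"}},"required":["targets"]}

```bash
mkdir -p pics; ls
python3 - <<'E'
from rig import bot, vision
import cv2
for n in("top","side"):
    cv2.imwrite(f"pics/{n}0.png",vision.camera(n)[:,:,::-1]); print(n,vision.camera_info(n))
print(bot.state())
E
```

```text
pics
top {'fx': 543.9142274111656, 'fy': 543.9142274111656, 'cx': 328.4234741023175, 'cy': 244.0901766373012, 'D': array([0.04969388, 0.        , 0.        , 0.        , 0.        ]), 'rvec': array([ 2.13792414, -2.13664404,  0.20449662]), 'tvec': array([-0.02148762,  0.54307233,  1.17959763])}
side {'fx': 458.6075480094513, 'fy': 458.6075480094513, 'cx': 315.78292517567735, 'cy': 240.68843926390355, 'D': array([-0.0935716,  0.       ,  0.       ,  0.       ,  0.       ]), 'rvec': array([ 0.75190769, -2.38929063,  1.3543785 ]), 'tvec': array([0.4352632 , 0.21344951, 0.73827559])}
{'time': 0.1, 'joints': array([-1.32320371e+00,  2.17697877e-01,  1.61478489e+00,  1.88244732e-05,
        1.31128648e+00, -1.12166935e-01]), 'qd': array([ 7.60134700e-04, -1.23060179e-03, -3.73064015e-03, -5.06925359e-06,
       -8.71724883e-04, -3.71048939e-04]), 'effort': array([-7.10343265e-04, -3.98076081e+01, -3.04969668e+01, -1.76008916e-04,
        4.19034084e-03,  2.18059512e-05]), 'ee_pos': array([ 0.21990101, -0.58427971,  0.24108107]), 'orientation': array([ 9.83865061e-01,  1.78908799e-01, -6.45619239e-05, -1.08642047e-03]), 'ft_force': array([ 0.03774252,  0.43646098, -0.01124996]), 'moment': array([ 0.00897134,  0.02815372, -0.01267165]), 'grip_force': 0.0, 'finger_gap': 0.08549406758003024}
```

View pics/top0.png

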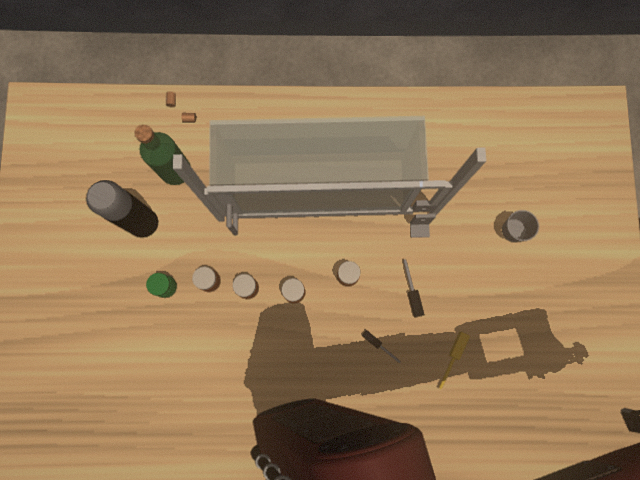

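View pics/side0.png

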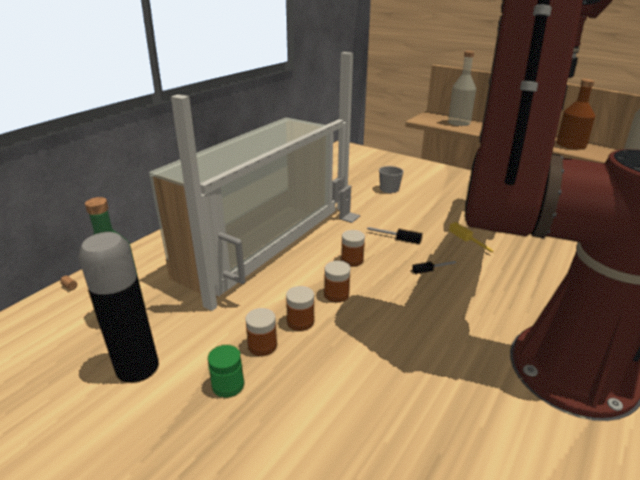

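The top view shows four white-lidded jars at (205,278), (245,286), (292,290) and (348,272), with the green decoy at (161,285). The large pin has its handle at (416,302) and its tip at (405,260). The cupboard posts' tops are at about (180,160) and (481,155), and the bracket is at (420,225). The side view agrees.

```bash
cat > h.py <<'E'
import numpy as np, cv2
from rig import bot, vision
INF={n:vision.camera_info(n) for n in("top","side")}
def ray(n,uv):
    i=INF[n];K=np.array([[i["fx"],0,i["cx"]],[0,i["fy"],i["cy"]],[0,0,1]])
    p=cv2.undistortPoints(np.array([[uv]],float),K,i["D"])[0,0]
    R=cv2.Rodrigues(i["rvec"])[0]
    return -R.T@i["tvec"], R.T@np.array([p[0],p[1],1])
def onz(n,uv,z):
    o,d=ray(n,uv); return o+d*(z-o[2])/d[2]
def tri(a,b):
    (o1,d1),(o2,d2)=ray("top",a),ray("side",b)
    s=np.linalg.lstsq(np.c_[d1,-d2],o2-o1,rcond=None)[0]
    p,q=o1+s[0]*d1,o2+s[1]*d2
    return (p+q)/2,np.linalg.norm(p-q)
def proj(n,P):
    i=INF[n];K=np.array([[i["fx"],0,i["cx"]],[0,i["fy"],i["cy"]],[0,0,1]])
    return cv2.projectPoints(np.array(P,float).reshape(-1,3),i["rvec"],i["tvec"],K,i["D"])[0][:,0]
def blobs(m,amin=60):
    n,l,s,c=cv2.connectedComponentsWithStats(m.astype(np.uint8))
    return [(c[k],s[k]) for k in range(1,n) if s[k,4]>=amin]
E
python3 - <<'E'
from h import *
im=cv2.imread("pics/top0.png"); hsv=cv2.cvtColor(im,cv2.COLOR_BGR2HSV)
sd=cv2.imread("pics/side0.png")
m=(hsv[:,:,1]<60)&(hsv[:,:,2]>130); m[:245]=0;m[330:]=0
for c,s in blobs(m): print("lid",c.round(1),s,onz("top",c,.066).round(4))
m=(hsv[:,:,2]<60); m[:270]=0;m[360:]=0
for c,s in blobs(m,30): print("dark",c.round(1),s,onz("top",c,.011).round(4))
print("tip",onz("top",(405,260),.011))
for uv in [(180,160),(481,155)]: print(onz("top",uv,.4))
a=cv2.resize(im[110:330,160:500],(800,518),interpolation=cv2.INTER_CUBIC);cv2.imwrite("pics/ct.png",a)
a=cv2.resize(sd[40:320,150:430],(600,600),interpolation=cv2.INTER_CUBIC);cv2.imwrite("pics/cs.png",a)
E
```

```text
lid [348.4 274. ] [339 263  21  20 142] [ 0.4732 -0.0649  0.066 ]
lid [203.7 278.1] [193 267  22  22 225] [0.4638 0.2516 0.066 ]
lid [243.9 285.5] [233 275  22  21 217] [0.4476 0.1639 0.066 ]
lid [293.  289.9] [282 279  22  22 213] [0.438  0.0566 0.066 ]
dark [373. 340.] [363 331  19  17 102] [ 0.3303 -0.1222  0.011 ]
tip [ 0.51251559 -0.19911142  0.011     ]
[0.61941669 0.22611756 0.4       ]
[ 0.63024537 -0.26664786  0.4       ]
```

View pics/ct.png

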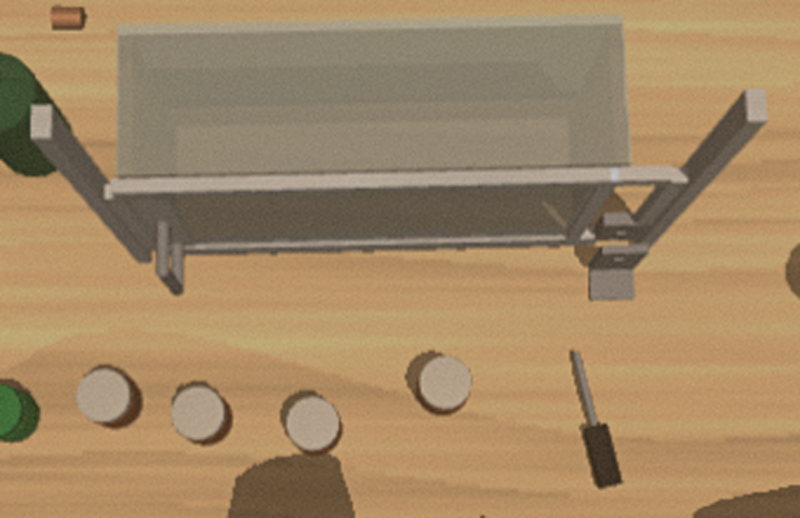

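View pics/cs.png

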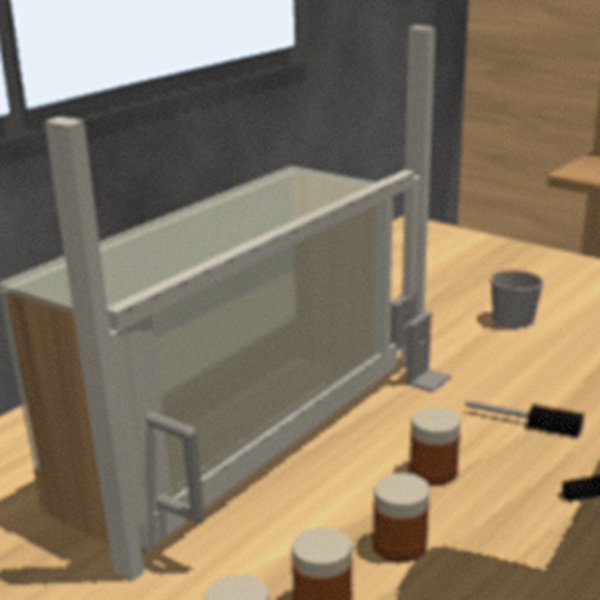

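The crops show the post tops at crop-top (41,122) and (755,105), and at crop-side (67,123) and (422,29). The bracket foot's front corners are at crop-top (590,300) and (633,299). The pin handle is centred at (602,455) with its tip at (575,351). The sash's upright bar is at crop-side (190,430) to (194,515).

Run:
```python
from h import *
T=lambda u,v:(160+(u+.5)/2.353-.5,110+(v+.5)/2.353-.5)
S=lambda u,v:(150+(u+.5)/2.143-.5,40+(v+.5)/2.143-.5)
L=tri(T(41,122),S(67,123));R=tri(T(755,105),S(422,29));print("posts",L,R)
l=onz("top",T(41,122),.4);r=onz("top",T(755,105),.4);print(l,r,np.linalg.norm(l-r))
for p in[(590,300),(633,299)]:print("foot",onz("top",T(*p),.004))
h=onz("top",T(602,455),.022);h2=onz("top",T(575,351),.011);print("pin",h,h2,np.linalg.norm((h-h2)[:2]),np.degrees(np.arctan2(*(h2-h)[1::-1])))
d=l-r;yaw=np.arctan2(-d[0],d[1]);print("yaw post",np.degrees(yaw))
# cupboard LSQ
W=[l,r]+[onz("top",T(*p),.004) for p in[(590,300),(633,299)]]
C=np.array([[0,.231],[0,-.267],[-.058,-.213],[-.058,-.257]])
W=np.array([w[:2] for w in W]);cm,wm=C.mean(0),W.mean(0)
H=(C-cm).T@(W-wm);a=np.arctan2(H[0,1]-H[1,0],H[0,0]+H[1,1]);Rm=np.array([[np.cos(a),-np.sin(a)],[np.sin(a),np.cos(a)]])
t=wm-Rm@cm;print("fit",np.degrees(a),t,(C@Rm.T+t-W)*1000)
for c in[(-.048,.19,.127),(-.048,.19,.043),(-.028,-.235,.055),(.133,.2,.235),(.133,-.2,.235)]:
    w=list(Rm@c[:2]+t)+[c[2]];print(np.round(w,4),"topcrop",((proj("top",w)[0]+.5-[160,110])*2.353).round(0),"sidecrop",((proj("side",w)[0]+.5-[150,40])*2.143).round(0))
# jars in side (lid) cross-check
for x,y in[(.4732,-.0649),(.4638,.2516),(.4476,.1639),(.438,.0566)]:print(proj("side",[x,y,.066]).round(0))
```

```text
posts (array([0.61668344, 0.23051917, 0.39927254]), np.float64(0.0007502825125565662)) (array([ 0.63148042, -0.26630983,  0.39927871]), np.float64(0.0003476252992271707))
[0.6167305 0.2306082 0.4      ] [ 0.63138441 -0.26600944  0.4       ] 0.49683379348949575
foot [ 0.56759758 -0.21440474  0.004     ]
foot [ 0.56869959 -0.25732385  0.004     ]
pin [ 0.41246858 -0.21867516  0.022     ] [ 0.51512411 -0.1970492   0.011     ] 0.10490872362529909 11.896284871402775
yaw post 1.6901613784520841
fit 1.3715229043670987 [6.22066898e-01 3.75423756e-04] [[-0.19265654  0.70104521]
 [-2.92679037 -0.53864179]
 [ 1.58415275  0.45294325]
 [ 1.53529416 -0.61534667]]
[0.5695 0.1892 0.127 ] topcrop [165. 272.] sidecrop [189. 450.]
[0.5695 0.1892 0.043 ] topcrop [179. 290.] sidecrop [197. 531.]
[ 0.5997 -0.2352  0.055 ] topcrop [620. 258.] sidecrop [422. 339.]
[0.7502 0.2035 0.235 ] topcrop [132.  33.] sidecrop [ 15. 288.]
[ 0.7598 -0.1964  0.235 ] topcrop [609.  25.] sidecrop [291. 175.]
[[355. 236.]]
[[262. 317.]]
[[301. 294.]]
[[339. 267.]]
```

Run:
```python
import cv2,numpy as np
im=cv2.imread("pics/top0.png");sd=cv2.imread("pics/side0.png")
a=cv2.resize(im[195:245,215:255],(400,500),interpolation=cv2.INTER_CUBIC)
b=cv2.resize(sd[225:305,205:255],(313,500),interpolation=cv2.INTER_CUBIC)
c=np.hstack([a,b]);cv2.imwrite("pics/bar.png",c)
```

```text
(no output)
```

View pics/bar.png

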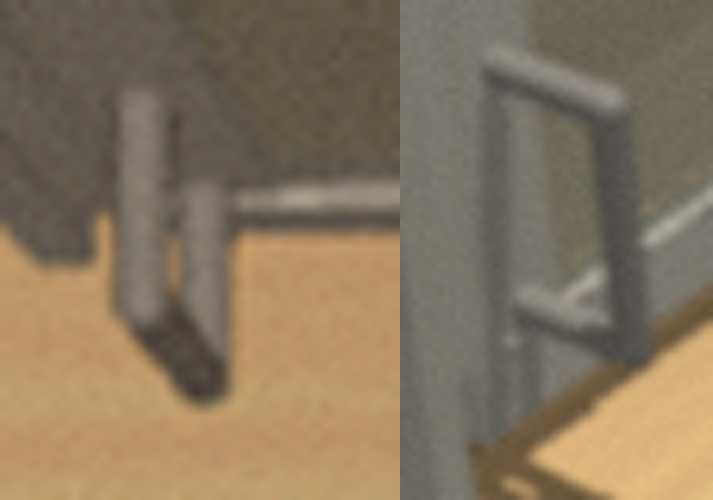

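The bar's top end is at about px (229,225.7) in the top view and (238.9,241) in the side view. Its bottom end is at (235.7,233) and (241.7,281.3).

Run:
```python
from h import *
print(tri((229,225.7),(238.9,241)),tri((235.7,233.),(241.7,281.3)))
print(onz("top",(229,225.7),.133),onz("top",(235.7,233),.043))
```

```text
(array([0.56488513, 0.18741247, 0.14521223]), np.float64(0.0015411413441692016)) (array([0.56741121, 0.18735278, 0.05631571]), np.float64(0.0024981793357631444))
[0.56682434 0.18900602 0.133     ] [0.56899373 0.18868643 0.043     ]
```

```bash
cat >> h.py <<'E'
def yaw():
    x,y,z,w=bot.state()["orientation"]; return np.degrees(2*np.arctan2(y,x))
def plan(pts,yw=None):
    """units along tool x,y,z for successive world points, at yaw yw; first the turn units"""
    s=bot.state();p=np.array(s["ee_pos"]);y0=yaw();t=0
    if yw is not None: t=((y0-yw+180)%360-180)/5
    a=np.radians(y0 if yw is None else yw)
    print("t",round(s["time"],1),"at",p.round(4),"yaw",round(y0,2),"gap",round(s["finger_gap"],4),"F",np.round(s["ft_force"],1),"turn",round(t,2))
    for q in pts:
        d=np.array(q)-p;p=np.array(q)
        print(q,np.round(np.array([d[0]*np.cos(a)+d[1]*np.sin(a),d[0]*np.sin(a)-d[1]*np.cos(a),-d[2]])/.04,3))
E
python3 - <<'E'
from h import *
plan([(.47,.188,.241),(.561,.188,.241),(.561,.188,.105)],1.6)
E
```

```text
t 0.1 at [ 0.2199 -0.5843  0.2411] yaw 20.61 gap 0.0855 F [ 0.   0.4 -0. ] turn 3.8
(0.47, 0.188, 0.241) [ 6.7890e+00 -1.9125e+01  2.0000e-03]
(0.561, 0.188, 0.241) [ 2.274  0.064 -0.   ]
(0.561, 0.188, 0.105) [0.  0.  3.4]
```

Request:
arm_command(targets=[[[0,0,0],0.95,-1],[[0,0,0],0.95,-1],[[0,0,0],0.95,-1],[[0,0,0],0.95,-1],[[0,0,0],0,-1]])

```text
time: 0.72
ee_pos: [0.22, -0.5846, 0.2416]
orientation: [1.0, 0.015, -0.0, -0.001]
ft_force: [-0.6, -0.6, 0.3]
finger_gap: 0.0856
grip_force: 0.0
```

Request:
arm_command(targets=[[[0.34,-0.956,0],0,-1],[[0.34,-0.956,0],0,-1],[[0.34,-0.956,0],0,-1],[[0.34,-0.956,0],0,-1],[[0.34,-0.956,0],0,-1],[[0.34,-0.956,0],0,-1],[[0.34,-0.956,0],0,-1],[[0.34,-0.956,0],0,-1],[[0.34,-0.956,0],0,-1],[[0.34,-0.956,0],0,-1],[[0.34,-0.956,0],0,-1],[[0.34,-0.956,0],0,-1],[[0.34,-0.956,0],0,-1],[[0.34,-0.956,0],0,-1],[[0.34,-0.956,0],0,-1],[[0.34,-0.956,0],0,-1],[[0.34,-0.956,0],0,-1],[[0.34,-0.956,0],0,-1],[[0.34,-0.956,0],0,-1],[[0.34,-0.956,0],0,-1]])

```text
time: 3.22
ee_pos: [0.4705, 0.1885, 0.2421]
orientation: [1.0, 0.015, -0.0, 0.0]
ft_force: [-0.2, 0.3, -1.1]
finger_gap: 0.0852
grip_force: 0.0
```

Request:
arm_command(targets=[[[0,0,0],0,-1],[[0,0,0],0,-1]])

```text
time: 3.48
ee_pos: [0.4699, 0.1868, 0.2419]
orientation: [1.0, 0.015, -0.001, 0.0]
ft_force: [0.2, -1.0, 0.3]
finger_gap: 0.0851
grip_force: 0.0
```

Run:
```python
from h import *
plan([(.561,.188,.241),(.561,.188,.105)],1.6)
```

```text
t 3.5 at [0.4699 0.1868 0.2419] yaw 1.68 gap 0.0851 F [ 0.2 -1.   0.3] turn 0.02
(0.561, 0.188, 0.241) [2.276 0.033 0.022]
(0.561, 0.188, 0.105) [0.  0.  3.4]
```

Accurate motion. Go in, descend, grip, and start the lift.

Request:
arm_command(targets=[[[0.76,0,0],0,-1],[[0.76,0,0],0,-1],[[0.76,0,0],0,-1],[[0,0,0.7],0,-1],[[0,0,0.7],0,-1],[[0,0,0.7],0,-1],[[0,0,0.7],0,-1],[[0,0,0.6],0,-1],[[0,0,0],0,1],[[0,0,0],0,1],[[0,0,0],0,1],[[0,0,0],0,1],[[0,0,0],0,1],[[0,0,0],0,1],[[0,0,0],0,1],[[0,0,0],0,1]])

```text
time: 5.48
ee_pos: [0.5624, 0.1893, 0.1067]
orientation: [1.0, 0.014, 0.001, 0.0]
ft_force: [1.8, -4.1, 4.2]
finger_gap: 0.0103
grip_force: 58.4
```

Request:
arm_command(targets=[[[0,0,-0.3],0,1],[[0,0,-0.4],0,1],[[0,0,-0.4],0,1],[[0,0,0],0,1]])

```text
time: 5.98
ee_pos: [0.5624, 0.1893, 0.1499]
orientation: [1.0, 0.014, 0.001, 0.0]
ft_force: [3.3, -4.2, -0.6]
finger_gap: 0.0106
grip_force: 59.2
```

Run:
```python
from h import *
plan([])
im=vision.camera("side")[:,:,::-1]
cv2.imwrite("pics/s1.png",cv2.resize(im[60:320,150:430],(640,594)))
```

```text
t 6.0 at [0.5624 0.1893 0.1499] yaw 1.6 gap 0.0106 F [ 3.3 -4.2 -0.6] turn 0
```

View pics/s1.png

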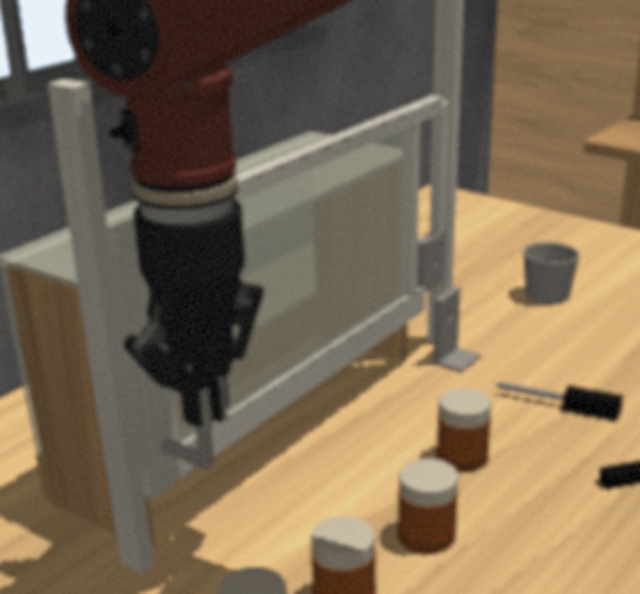

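The bar is held and the sash is following; its bottom rail is well off the bench.

Request:
arm_command(targets=[[[0,0,-0.4],0,1],[[0,0,-0.4],0,1],[[0,0,-0.4],0,1],[[0,0,-0.4],0,1],[[0,0,-0.4],0,1],[[0,0,-0.4],0,1],[[0,0,-0.4],0,1],[[0,0,-0.4],0,1],[[0,0,-0.2],0,1],[[0,0,-0.1],0,1],[[0,0,0],0,1]])

```text
time: 7.4
ee_pos: [0.5624, 0.1893, 0.2869]
orientation: [1.0, 0.014, 0.0, 0.0]
ft_force: [8.1, -2.5, -7.2]
finger_gap: 0.0104
grip_force: 58.8
```

Request:
arm_command(targets=[[[0,0,-0.2],0,1],[[0,0,0],0,1]])

```text
time: 7.65
ee_pos: [0.5624, 0.1893, 0.295]
orientation: [1.0, 0.014, 0.0, 0.0]
ft_force: [7.6, -3.4, -6.6]
finger_gap: 0.0103
grip_force: 58.8
```

Request:
arm_command(targets=[[[0,0,-0.1],0,1],[[0,0,-0.1],0,1],[[0,0,0],0,1]])

```text
time: 8.02
ee_pos: [0.5623, 0.1892, 0.3024]
orientation: [1.0, 0.014, 0.0, 0.001]
ft_force: [7.2, -3.0, -9.5]
finger_gap: 0.0105
grip_force: 58.7
```

Request:
arm_command(targets=[[[0,0,-0.1],0,1],[[0,0,-0.1],0,1],[[0,0,0],0,1]])

```text
time: 8.4
ee_pos: [0.5623, 0.1893, 0.3103]
orientation: [1.0, 0.014, -0.0, 0.001]
ft_force: [7.8, -3.2, -9.3]
finger_gap: 0.0101
grip_force: 58.7
```

Request:
arm_command(targets=[[[0,0,-0.1],0,1],[[0,0,0],0,1]])

```text
time: 8.65
ee_pos: [0.5623, 0.1892, 0.3123]
orientation: [1.0, 0.014, -0.001, 0.001]
ft_force: [10.4, -2.4, -13.7]
finger_gap: 0.0102
grip_force: 60.0
```

Request:
arm_command(targets=[[[0,0,-0.1],0,1],[[0,0,0],0,1]])

```text
time: 8.9
ee_pos: [0.5622, 0.1892, 0.3124]
orientation: [1.0, 0.014, -0.002, 0.001]
ft_force: [15.8, -1.3, -25.5]
finger_gap: 0.0106
grip_force: 59.0
```

Force rises with no motion at TCP z=0.3124, so the sash is fully up. Release, back off and re-measure the jars.

Request:
arm_command(targets=[[[0,0,0.15],0,1],[[0,0,0],0,-1],[[0,0,0],0,-1],[[0,0,0],0,-1],[[0,0,0],0,-1],[[0,0,0],0,-1],[[-0.5,0,0],0,-1],[[-1,0,0],0,-1],[[-1,0,0],0,-1],[[-1,0,0],0,-1],[[0,0,0],0,-1]])

```text
time: 10.28
ee_pos: [0.4196, 0.1859, 0.3163]
orientation: [1.0, 0.015, 0.0, -0.0]
ft_force: [0.6, -0.5, -0.3]
finger_gap: 0.085
grip_force: 0.0
```

```bash
cat >> h.py <<'E'
def lids(z=.066,rows=(100,330)):
    im=vision.camera("top")[:,:,::-1].copy();hsv=cv2.cvtColor(im,cv2.COLOR_BGR2HSV)
    m=(hsv[:,:,1]<75)&(hsv[:,:,2]>130); m[:rows[0]]=0;m[rows[1]:]=0
    for c,s in blobs(m,60):
        if s[2]<34 and s[3]<34: print("lid",c.round(1),s,onz("top",c,z).round(4))
    return im
E
python3 - <<'E'
from h import *
im=lids(); cv2.imwrite("pics/t2.png",im); plan([])
E
```

```text
lid [442.4 174.7] [436 172  16   6  82] [ 0.7007 -0.2803  0.066 ]
lid [208.6 187.9] [207 175   4  27  98] [0.6676 0.2485 0.066 ]
lid [101.2 195.1] [ 88 183  27  26 543] [0.6494 0.4842 0.066 ]
lid [514.9 227.7] [508 220  16  19 219] [ 0.5778 -0.4375  0.066 ]
lid [419.7 230.5] [411 225  19  12 218] [ 0.571  -0.2249  0.066 ]
lid [348.7 272.1] [338 261  22  23 382] [ 0.4774 -0.0654  0.066 ]
lid [408.7 275. ] [405 260   9  31  66] [ 0.4711 -0.1976  0.066 ]
lid [247.9 289.5] [238 278  17  19 109] [0.4389 0.155  0.066 ]
lid [292.4 289.4] [282 278  22  23 393] [0.4391 0.058  0.066 ]
t 10.3 at [0.4211 0.1859 0.3167] yaw 1.65 gap 0.0855 F [ 0.8 -0.5  0.2] turn 0
```

View pics/t2.png

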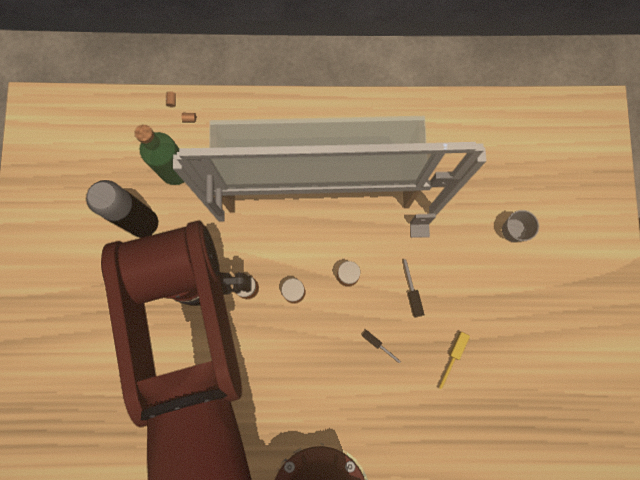

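The sash is fully up, with jars at (246,286), (292,289) and (348,272); the fourth is under the arm. Fetch the leftmost jar (D) first.

Run:
```python
from h import *
plan([(.4638,.2516,.3167)])
plan([(.4638,.2516,.027)],91.6)
```

```text
t 10.3 at [0.4211 0.1859 0.3167] yaw 1.65 gap 0.0855 F [ 0.8 -0.5  0.2] turn 0
(0.4638, 0.2516, 0.3167) [ 1.113 -1.61   0.   ]
t 10.3 at [0.4211 0.1859 0.3167] yaw 1.65 gap 0.0855 F [ 0.8 -0.5  0.2] turn -17.99
(0.4638, 0.2516, 0.027) [1.611 1.112 7.243]
```

Request:
arm_command(targets=[[[0.555,-0.805,0],0,-1],[[0.555,-0.805,0],0,-1],[[0,0,0],-1,-1],[[0,0,0],-1,-1],[[0,0,0],-1,-1],[[0,0,0],-1,-1],[[0,0,0],-1,-1],[[0,0,0],-1,-1],[[0,0,0],-1,-1],[[0,0,0],-1,-1],[[0,0,0],-1,-1],[[0,0,0],-1,-1],[[0,0,0],-1,-1],[[0,0,0],-1,-1],[[0,0,0],-1,-1],[[0,0,0],-1,-1],[[0,0,0],-1,-1],[[0,0,0],-1,-1],[[0,0,0],-1,-1],[[0,0,0],-1,-1]])

```text
time: 12.82
ee_pos: [0.4657, 0.2515, 0.3164]
orientation: [0.696, 0.718, 0.0, 0.0]
ft_force: [-0.3, 0.3, -0.3]
finger_gap: 0.0852
grip_force: 0.0
```

Request:
arm_command(targets=[[[0,0,1],0,-1],[[0,0,1],0,-1],[[0,0,1],0,-1],[[0,0,1],0,-1],[[0,0,0],0,-1]])

```text
time: 13.45
ee_pos: [0.4622, 0.2503, 0.1524]
orientation: [0.697, 0.717, -0.004, -0.002]
ft_force: [-0.2, -0.3, 0.6]
finger_gap: 0.0857
grip_force: 0.0
```

Run:
```python
from h import *
plan([(.4638,.2516,.027)])
im=vision.camera("side")[:,:,::-1]; cv2.imwrite("pics/s3.png",im[180:420,120:420])
```

```text
t 13.4 at [0.4622 0.2503 0.1524] yaw 91.58 gap 0.0857 F [-0.2 -0.3  0.6] turn 0
(0.4638, 0.2516, 0.027) [0.032 0.041 3.135]
```

View pics/s3.png

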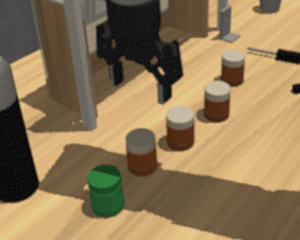

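The gripper sits right above jar D at crop (141,150).

Request:
arm_command(targets=[[[0.03,0.04,0.7],0,-1],[[0,0,0.7],0,-1],[[0,0,0.7],0,-1],[[0,0,0.6],0,-1],[[0,0,0.43],0,-1],[[0,0,0],0,1],[[0,0,0],0,1],[[0,0,0],0,1],[[0,0,0],0,1],[[0,0,0],0,1],[[0,0,0],0,1]])

```text
time: 14.88
ee_pos: [0.4676, 0.2534, 0.0329]
orientation: [0.697, 0.717, 0.002, 0.001]
ft_force: [0.2, 0.1, 5.5]
finger_gap: 0.0494
grip_force: 63.3
```

Request:
arm_command(targets=[[[0,0,-0.5],0,1],[[0,0,-1],0,1],[[0,0,-1],0,1],[[0,0,-0.5],0,1],[[0,0,0],0,1]])

```text
time: 15.5
ee_pos: [0.4667, 0.2531, 0.1526]
orientation: [0.697, 0.717, 0.002, 0.001]
ft_force: [0.1, -0.5, -2.9]
finger_gap: 0.0493
grip_force: 62.7
```

Run:
```python
from h import *
plan([(.551,-.006,.15),(.551,-.006,.03)])
```

```text
t 15.5 at [0.4667 0.2531 0.1526] yaw 91.62 gap 0.0493 F [ 0.1 -0.5 -2.9] turn 0
(0.551, -0.006, 0.15) [-6.534  1.924  0.066]
(0.551, -0.006, 0.03) [0. 0. 3.]
```

Request:
arm_command(targets=[[[-0.817,0,0],0,1],[[-0.817,0,0],0,1],[[-0.817,0.2,0],0,1],[[-0.817,0.2,0],0,1],[[-0.817,0.4,0],0,1],[[-0.817,0.4,0],0,1],[[-0.817,0.4,0],0,1],[[-0.817,0.324,0],0,1],[[0,0,0.6],0,1],[[0,0,0.8],0,1],[[0,0,0.7],0,1],[[0,0,0.5],0,1],[[0,0,0.3],0,1],[[0,0,0],0,1]])

```text
time: 17.25
ee_pos: [0.5489, -0.0063, 0.0337]
orientation: [0.697, 0.717, -0.001, -0.001]
ft_force: [-0.2, 0.4, -1.8]
finger_gap: 0.0493
grip_force: 66.8
```

Request:
arm_command(targets=[[[0,0,0.04],0,1],[[0,0,0],0,-1],[[0,0,0],0,-1],[[0,0,0],0,-1],[[0,0,0],0,-1],[[0,0,0],0,-1],[[0,0,-0.5],0,-1],[[0,0,-1],0,-1],[[0,0,-1],0,-1],[[0,0,-0.5],0,-1],[[0,0,0],0,-1]])

```text
time: 18.62
ee_pos: [0.5418, -0.0058, 0.151]
orientation: [0.697, 0.717, -0.006, -0.007]
ft_force: [-19.1, 0.7, 3.3]
finger_gap: 0.0853
grip_force: 0.0
```

Run:
```python
from h import *
im=lids()
plan([(.46,.06,.153),(.4475,.163,.153),(.4475,.163,.03)],91.6)
```

```text
lid [442.6 174.9] [435 172  17   6  76] [ 0.7002 -0.2807  0.066 ]
lid [209.  188.4] [207 175   5  28 133] [0.6665 0.2476 0.066 ]
lid [101.2 195.3] [ 88 182  28  27 566] [0.649  0.4841 0.066 ]
lid [218.2 197. ] [215 188   6  20  75] [0.6466 0.2263 0.066 ]
lid [425.3 215.2] [416 214  20   4  65] [ 0.6061 -0.2385  0.066 ]
lid [515.  227.6] [507 217  17  23 237] [ 0.578  -0.4377  0.066 ]
lid [419.7 230.5] [411 225  19  12 218] [ 0.571  -0.2249  0.066 ]
lid [408.6 275.4] [404 260  10  31  71] [ 0.4703 -0.1975  0.066 ]
lid [355.4 272.9] [352 263   8  20 111] [ 0.4755 -0.0803  0.066 ]
lid [240.2 283.1] [233 274  17  22 241] [0.4529 0.1721 0.066 ]
t 18.7 at [ 0.5418 -0.0058  0.1505] yaw 91.64 gap 0.0854 F [-18.4  -0.5   2.8] turn 0.01
(0.46, 0.06, 0.153) [ 1.702 -1.999 -0.062]
(0.4475, 0.163, 0.153) [ 2.583 -0.24  -0.   ]
(0.4475, 0.163, 0.03) [0.    0.    3.075]
```

There is 19 N on x: the open finger linkage touches the raised sash rail. Back straight off, and next time place further out.

Request:
arm_command(targets=[[[0,-0.5,0],0,-1],[[0,-0.7,0],0,-1],[[0,-0.8,0],0,-1],[[0,0,0],0,-1]])

```text
time: 19.18
ee_pos: [0.4678, -0.0085, 0.1527]
orientation: [0.697, 0.717, -0.001, -0.001]
ft_force: [0.4, -0.1, 1.1]
finger_gap: 0.0854
grip_force: 0.0
```

Run:
```python
from h import *
im=lids(rows=(235,310))
cv2.imwrite("pics/t4.png",im)
plan([(.448,.163,.153),(.448,.163,.032)],91.6)
```

```text
lid [408.8 275.4] [405 260   9  31  63] [ 0.4701 -0.1978  0.066 ]
lid [242.4 284.8] [233 274  19  23 357] [0.4492 0.1672 0.066 ]
t 19.2 at [ 0.4696 -0.0087  0.1534] yaw 91.6 gap 0.0855 F [ 0.8  1.2 -0.1] turn -0.0
(0.448, 0.163, 0.153) [ 4.306 -0.419  0.01 ]
(0.448, 0.163, 0.032) [0.    0.    3.025]
```

View pics/t4.png

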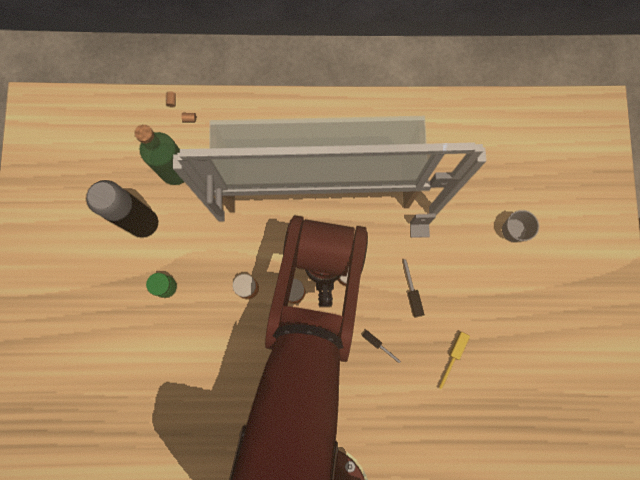

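Jar C is at (245,286) and the green decoy hasn't moved. Pick up jar C.

Request:
arm_command(targets=[[[0.86,-0.09,0],0,-1],[[0.86,-0.09,0],0,-1],[[0.86,-0.09,0],0,-1],[[0.86,-0.09,0],0,-1],[[0.86,-0.08,0],0,-1],[[0,0,0],0,-1],[[0,0,0.7],0,-1],[[0,0,0.8],0,-1],[[0,0,0.7],0,-1],[[0,0,0.5],0,-1],[[0,0,0.3],0,-1],[[0,0,0],0,1],[[0,0,0],0,1],[[0,0,0],0,1],[[0,0,0],0,1],[[0,0,0],0,1],[[0,0,0],0,1]])

```text
time: 21.35
ee_pos: [0.4493, 0.1629, 0.0349]
orientation: [0.697, 0.717, 0.001, 0.001]
ft_force: [0.9, -1.2, 6.6]
finger_gap: 0.0493
grip_force: 63.0
```

Request:
arm_command(targets=[[[0,0,-0.5],0,1],[[0,0,-1],0,1],[[0,0,-1],0,1],[[0,0,-0.5],0,1],[[0,0,0],0,1]])

```text
time: 21.98
ee_pos: [0.4482, 0.163, 0.1546]
orientation: [0.697, 0.717, 0.001, 0.001]
ft_force: [-0.2, 0.3, -2.4]
finger_gap: 0.0495
grip_force: 62.8
```

Run:
```python
from h import *
lids(rows=(200,310))
plan([(.44,-.132,.152),(.53,-.132,.152),(.53,-.132,.033)],91.6)
```

```text
lid [100.6 203. ] [ 89 200  24   8 144] [0.6314 0.4843 0.066 ]
lid [514.9 227.5] [508 220  16  18 214] [ 0.5782 -0.4374  0.066 ]
lid [419.6 230.5] [411 225  19  12 216] [ 0.5712 -0.2248  0.066 ]
lid [321.8 240.2] [311 230  22  22 370] [ 0.5487 -0.0062  0.066 ]
lid [348.6 271.9] [338 261  22  23 384] [ 0.4777 -0.0653  0.066 ]
lid [408.7 275.2] [405 260   9  30  62] [ 0.4706 -0.1978  0.066 ]
lid [292.4 289.4] [282 278  22  23 396] [0.4392 0.058  0.066 ]
t 22.0 at [0.4471 0.1627 0.1531] yaw 91.62 gap 0.0495 F [-1.1 -0.1 -3.9] turn 0.0
(0.44, -0.132, 0.152) [-7.359 -0.382  0.026]
(0.53, -0.132, 0.152) [-0.063  2.249 -0.   ]
(0.53, -0.132, 0.033) [0.    0.    2.975]
```

Request:
arm_command(targets=[[[-0.825,-0.04,0],0,1],[[-0.825,-0.04,0],0,1],[[-0.825,-0.04,0],0,1],[[-0.825,-0.05,0],0,1],[[-0.825,-0.05,0],0,1],[[-0.825,-0.05,0],0,1],[[-0.825,-0.05,0],0,1],[[-0.825,-0.05,0],0,1],[[-0.825,-0.01,0],0,1],[[0,0.75,0],0,1],[[0,0.75,0],0,1],[[0,0.75,0],0,1],[[0,0,0.7],0,1],[[0,0,0.8],0,1],[[0,0,0.7],0,1],[[0,0,0.5],0,1],[[0,0,0.25],0,1],[[0,0,0],0,1]])

```text
time: 24.28
ee_pos: [0.5286, -0.1312, 0.0351]
orientation: [0.697, 0.717, -0.001, -0.003]
ft_force: [-5.2, 1.7, 7.5]
finger_gap: 0.0493
grip_force: 63.7
```

Request:
arm_command(targets=[[[0,0,0],0,-1],[[0,0,0],0,-1],[[0,0,0],0,-1],[[0,0,0],0,-1],[[0,0,0],0,-1],[[0,0,-0.5],0,-1],[[0,0,-1],0,-1],[[0,0,-1],0,-1],[[0,0,-0.6],0,-1],[[0,-0.6,0],0,-1],[[0,-0.8,0],0,-1],[[0,-0.8,0],0,-1],[[0.9,0,0],0,-1],[[0.9,0,0],0,-1],[[0.9,0,0],0,-1],[[0,0,0],0,-1]])

```text
time: 26.28
ee_pos: [0.4393, -0.0249, 0.1594]
orientation: [0.696, 0.718, 0.0, -0.0]
ft_force: [-0.5, -0.8, 0.1]
finger_gap: 0.0852
grip_force: 0.0
```

```bash
cat >> h.py <<'E'
def pin(box=(240,330,385,435)):
    im=vision.camera("top")[:,:,::-1].copy();g=im.max(2)
    m=(g<75); k=np.zeros_like(m);k[box[0]:box[1],box[2]:box[3]]=1;m&=k.astype(bool)
    for c,s in blobs(m,80):print("dark",c.round(1),s,onz("top",c,.02).round(4))
    return im
E
python3 - <<'E'
from h import *
im=pin();lids(rows=(200,310))
cv2.imwrite("pics/p5.png",cv2.resize(im[240:330,370:450],(640,594),interpolation=cv2.INTER_CUBIC)[:, :640])
plan([])
E
```

```text
dark [415.2 303. ] [408 290  16  27 244] [ 0.4129 -0.2183  0.02  ]
lid [100.8 203. ] [ 89 200  25   9 157] [0.6314 0.4839 0.066 ]
lid [514.9 227.6] [508 220  16  19 216] [ 0.578  -0.4375  0.066 ]
lid [419.6 230.5] [411 225  19  12 216] [ 0.5712 -0.2248  0.066 ]
lid [323.4 233.7] [315 230  18   9 104] [ 0.5634 -0.0097  0.066 ]
lid [379.7 247.1] [367 239  21  21 191] [ 0.5334 -0.1348  0.066 ]
lid [408.7 274.9] [405 260   9  30  61] [ 0.4713 -0.1977  0.066 ]
lid [287.  284.2] [282 279  11  11  77] [0.4504 0.0699 0.066 ]
t 26.4 at [ 0.4399 -0.0267  0.1596] yaw 91.68 gap 0.0854 F [ 0.3 -0.8  0.5] turn 0
```

View pics/p5.png

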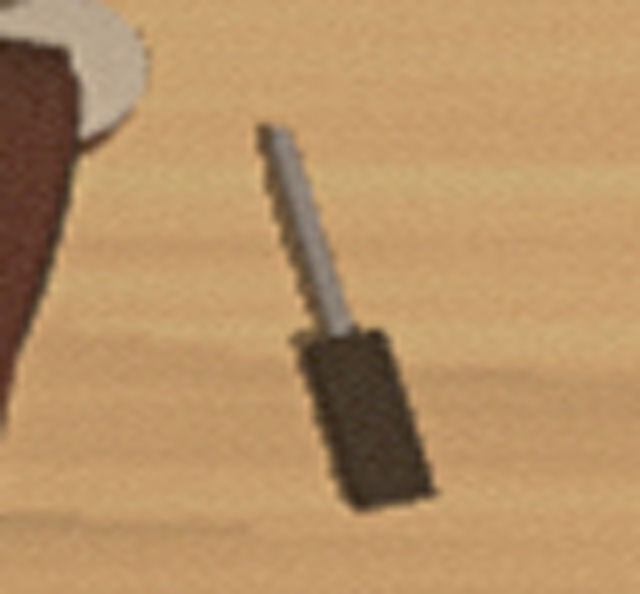

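The pin's handle is at px (415.8,302.6), its rod base at (412.3,289.6) and its tip at (404,258.8). Next: tool yaw 12° over the rod.

Run:
```python
from h import *
h=onz("top",(415.8,302.6),.022);b=onz("top",(412.3,289.6),.011);t=onz("top",(404,258.8),.011)
print(h,b,t,np.degrees(np.arctan2(*(t-h)[1::-1])),np.degrees(np.arctan2(*(t-b)[1::-1])),np.linalg.norm((t-b)[:2]))
plan([(.40,-.2,.16)],91.68)
plan([(.495,-.2015,.16),(.495,-.2015,.014)],12)
```

```text
[ 0.41355694 -0.21926037  0.022     ] [ 0.44397265 -0.21407036  0.011     ] [ 0.51531988 -0.19686552  0.011     ] 12.411179833837599 13.557607421072913 0.0733923256313937
t 26.4 at [ 0.4399 -0.0267  0.1596] yaw 91.68 gap 0.0854 F [ 0.3 -0.8  0.5] turn -0.0
(0.4, -0.2, 0.16) [-4.301 -1.124 -0.01 ]
t 26.4 at [ 0.4399 -0.0267  0.1596] yaw 91.68 gap 0.0854 F [ 0.3 -0.8  0.5] turn 15.94
(0.495, -0.2015, 0.16) [ 0.44  4.56 -0.01]
(0.495, -0.2015, 0.014) [0.   0.   3.65]
```

Request:
arm_command(targets=[[[-0.86,-0.225,0],0,-1],[[-0.86,-0.225,0],0,-1],[[-0.86,-0.225,0],0,-1],[[-0.86,-0.225,0],0,-1],[[-0.86,-0.225,0],0,0.3]])

```text
time: 27.0
ee_pos: [0.3991, -0.2023, 0.1597]
orientation: [0.698, 0.716, -0.0, 0.0]
ft_force: [0.2, -0.5, 0.2]
finger_gap: 0.0698
grip_force: 0.0
```

Request:
arm_command(targets=[[[0,0,0],0.99,0.3],[[0,0,0],0.99,0.3],[[0,0,0],0.99,0.3],[[0,0,0],0.99,0.3],[[0,0,0],0.99,0.3],[[0,0,0],0.99,0.3],[[0,0,0],0.99,0.3],[[0,0,0],0.99,0.3],[[0,0,0],0.99,0.3],[[0,0,0],0.99,0.3],[[0,0,0],0.99,0.3],[[0,0,0],0.99,0.3],[[0,0,0],0.99,0.3],[[0,0,0],0.99,0.3],[[0,0,0],0.99,0.3],[[0,0,0],0.99,0.3],[[0,0,0],0,0.3]])

```text
time: 29.12
ee_pos: [0.3994, -0.2009, 0.1596]
orientation: [0.994, 0.108, -0.0, 0.0]
ft_force: [-0.6, 0.3, -0.6]
finger_gap: 0.0299
grip_force: 0.0
```

Run:
```python
from h import *
plan([(.495,-.202,.16),(.495,-.202,.014)],12.5)
```

```text
t 29.1 at [ 0.3994 -0.2009  0.1596] yaw 12.38 gap 0.0299 F [-0.6  0.3 -0.6] turn -0.02
(0.495, -0.202, 0.16) [ 2.328  0.543 -0.011]
(0.495, -0.202, 0.014) [0.   0.   3.65]
```

Request:
arm_command(targets=[[[0.78,0.18,0],0,0.3],[[0.78,0.18,0],0,0.3],[[0.77,0.18,0],0,0.3],[[0,0,0.7],0,0.3],[[0,0,0.8],0,0.3],[[0,0,0.8],0,0.3],[[0,0,0.7],0,0.3],[[0,0,0.4],0,0.3],[[0,0,0.2],0,0.3],[[0,0,0],0,0.3]])

```text
time: 30.38
ee_pos: [0.4954, -0.2011, 0.0155]
orientation: [0.994, 0.108, -0.0, 0.0]
ft_force: [0.3, 0.8, -0.4]
finger_gap: 0.0301
grip_force: 0.0
```

Request:
arm_command(targets=[[[0,0,0],0,1],[[0,0,0],0,1],[[0,0,0],0,1],[[0,0,0],0,1],[[0,0,0],0,1]])

```text
time: 31.0
ee_pos: [0.4963, -0.2013, 0.0162]
orientation: [0.994, 0.108, 0.001, 0.001]
ft_force: [1.7, 0.3, 3.6]
finger_gap: 0.0052
grip_force: 59.1
```

Request:
arm_command(targets=[[[0,0,-0.5],0,1],[[-0.5,0,-1],0,1],[[-1,0,-1],0,1],[[-0.8,0,-0.5],0,1],[[0,0,0],0,1]])

```text
time: 31.62
ee_pos: [0.4042, -0.2211, 0.1363]
orientation: [0.994, 0.107, 0.0, 0.001]
ft_force: [0.2, -0.5, -0.3]
finger_gap: 0.0056
grip_force: 58.8
```

Request:
arm_command(targets=[[[0,0,0],-0.995,1],[[0,0,0],-0.995,1],[[0,0,0],-0.995,1],[[0,0,0],-0.995,1],[[0,0,0],-0.995,1],[[0,0,0],-0.995,1],[[0,0,0],-0.995,1],[[0,0,0],-0.995,1],[[0,0,0],-0.995,1],[[0,0,0],-0.995,1],[[0,0,0],-0.995,1],[[0,0,0],-0.995,1],[[0,0,0],-0.995,1],[[0,0,0],-0.995,1],[[0,0,0],-0.995,1],[[0,0,0],-0.995,1],[[0,0,0],-0.995,1]])

```text
time: 33.75
ee_pos: [0.405, -0.2196, 0.1337]
orientation: [0.661, 0.75, 0.0, -0.002]
ft_force: [-0.3, 0.5, 0.1]
finger_gap: 0.005
grip_force: 58.8
```

Request:
arm_command(targets=[[[0,0,0],-0.995,1],[[0,0,0],-0.995,1],[[0,0,0],-0.995,1],[[0,0,0],-0.995,1],[[0,0,0],-0.995,1],[[0,0,0],-0.995,1],[[0,0,0],-0.995,1],[[0,0,0],-0.995,1],[[0,0,0],-0.995,1],[[0,0,0],-0.995,1],[[0,0,0],-0.995,1],[[0,0,0],-0.995,1],[[0,0,0],-0.995,1],[[0,0,0],-0.995,1],[[0,0,0],-0.995,1],[[0,0,0],-0.995,1],[[0,0,0],-0.995,1],[[0,0,0],0,1]])

```text
time: 36.0
ee_pos: [0.405, -0.2198, 0.134]
orientation: [-0.013, 1.0, 0.001, -0.001]
ft_force: [-0.0, -0.0, -0.4]
finger_gap: 0.0051
grip_force: 58.8
```

Run:
```python
from h import *
lids(rows=(200,310));im=pin((230,330,330,470))
sd=vision.camera("side")[:,:,::-1]
a=cv2.resize(sd[170:320,290:490],(533,400));b=cv2.resize(im[200:350,330:430],(267,400))
cv2.imwrite("pics/p6.png",np.hstack([a,b]))
plan([])
```

```text
lid [100.7 203.1] [ 89 200  25   9 165] [0.6311 0.4839 0.066 ]
lid [425.3 215.2] [416 214  20   4  61] [ 0.6062 -0.2385  0.066 ]
lid [515.1 227.7] [508 220  16  19 225] [ 0.5778 -0.4378  0.066 ]
lid [419.6 230.5] [411 225  19  12 217] [ 0.5711 -0.2248  0.066 ]
lid [321.9 240.1] [311 230  22  22 373] [ 0.5488 -0.0063  0.066 ]
lid [344.6 267.6] [338 261  17  17 149] [ 0.4874 -0.0565  0.066 ]
lid [292.4 289.4] [282 278  22  23 396] [0.4392 0.0579 0.066 ]
dark [419.7 282.5] [392 249  59  81 935] [ 0.4594 -0.2299  0.02  ]
dark [441.8 309.5] [424 293  46  31 502] [ 0.3983 -0.2779  0.02  ]
t 36.1 at [ 0.4052 -0.2202  0.1347] yaw 181.52 gap 0.0053 F [-1.   0.4 -1.1] turn 0
```

View pics/p6.png

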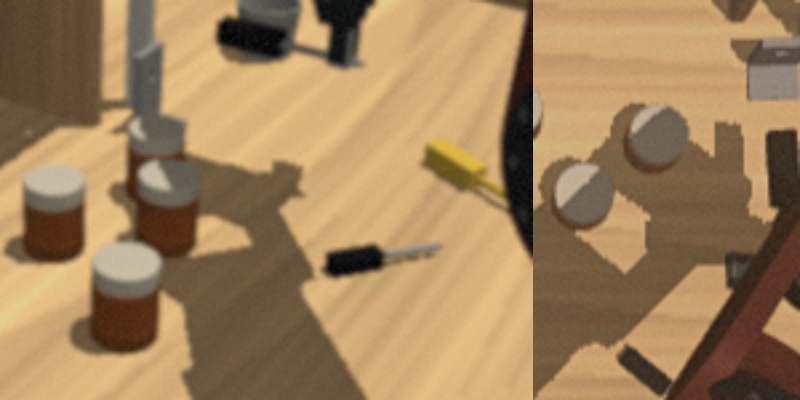

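The pin is held level with its handle forward, at crop-side (253,38) to the tip at (362,65). Jar C is at about px (377,251.8), and all jars are upright.

Run:
```python
from h import *
for q in [(.49,-.2179,.129),(.385,-.2205,.129)]: print(proj("side",q),"seen (384.9,184.2),(425.7,194.4)",proj("top",q))
print(onz("top",(376.9,251.8),.066))
c=np.array([[.5295,-.133]])
plan([(.37,-.1345,.134),(.37,-.1345,.027),(.568,-.131,.027)],181.6)
```

```text
[[383.58562727 183.28186119]] seen (384.9,184.2),(425.7,194.4) [[422.96439329 262.48798592]]
[[426.00986616 194.10172296]] seen (384.9,184.2),(425.7,194.4) [[425.88060129 313.00283089]]
[ 0.52270629 -0.12844605  0.066     ]
t 36.1 at [ 0.4052 -0.2202  0.1347] yaw 181.52 gap 0.0053 F [-1.   0.4 -1.1] turn -0.02
(0.37, -0.1345, 0.134) [0.821 2.167 0.018]
(0.37, -0.1345, 0.027) [-0.     0.     2.675]
(0.568, -0.131, 0.027) [-4.951 -0.051 -0.   ]
```

Request:
arm_command(targets=[[[0.23,0.75,0],0,1],[[0.23,0.75,0],0,1],[[0.23,0.75,0],0,1],[[0,0,0.6],0,1],[[0,0,0.8],0,1],[[0,0,0.7],0,1],[[0,0,0.4],0,1],[[0,0,0.18],0,1],[[0,0,0],0,1]])

```text
time: 37.28
ee_pos: [0.3753, -0.1313, 0.0281]
orientation: [-0.013, 1.0, 0.0, -0.0]
ft_force: [0.6, 0.9, -1.0]
finger_gap: 0.0052
grip_force: 58.8
```

Request:
arm_command(targets=[[[-0.2,0,0],0,1],[[-0.3,0,0],0,1],[[-0.3,0,0],0,1],[[-0.35,0,0],0,1],[[-0.35,0,0],0,1],[[-0.35,0,0],0,1],[[-0.35,0,0],0,1],[[-0.35,0,0],0,1],[[-0.35,0,0],0,1],[[-0.35,0,0],0,1],[[-0.35,0,0],0,1],[[-0.3,0,0],0,1],[[-0.25,0,0],0,1],[[-0.15,0,0],0,1],[[-0.08,0,0],0,1],[[0,0,0],0,1]])

```text
time: 39.28
ee_pos: [0.551, -0.1267, 0.0284]
orientation: [-0.014, 1.0, -0.0, 0.001]
ft_force: [-0.5, 0.9, -0.5]
finger_gap: 0.0055
grip_force: 58.9
```

Run:
```python
from h import *
plan([])
im=vision.camera("top")[:,:,::-1]; sd=vision.camera("side")[:,:,::-1]
cv2.imwrite("pics/q7.png",np.hstack([cv2.resize(im[110:330,200:440],(400,367)),cv2.resize(sd[100:340,180:440],(398,367))]))
```

```text
t 39.3 at [ 0.551  -0.1267  0.0284] yaw 181.56 gap 0.0055 F [-0.5  0.9 -0.5] turn 0
```

View pics/q7.png

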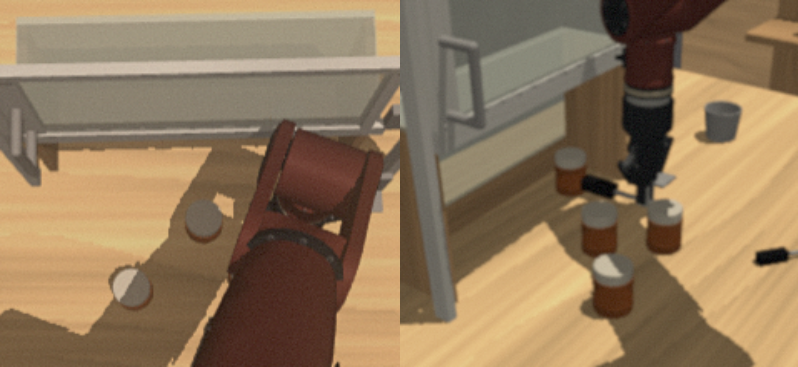

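Jar C is pushed in upright at crop-side (570,165), with the pin handle still level behind it. Next is jar D.

Run:
```python
from h import *
print(onz("side",(291,202.7),.066))
```

```text
[ 0.68297808 -0.11297388  0.066     ]
```

Request:
arm_command(targets=[[[0.4,0,0],0,1],[[0.8,0,0],0,1],[[1,0,0],0,1],[[1,0,0],0,1],[[0.7,0,0],0,1],[[0,0,-0.8],0,1],[[0,0,-1],0,1],[[0,0,-0.6],0,1],[[0,0.8,0],0,1],[[0,0.8,0],0,1],[[0,0.8,0],0,1],[[0,0.7,0],0,1],[[0,0,0],0,1]])

```text
time: 41.0
ee_pos: [0.3897, -0.0057, 0.1237]
orientation: [-0.015, 1.0, 0.0, -0.0]
ft_force: [0.4, 0.3, -1.2]
finger_gap: 0.0053
grip_force: 58.9
```

Run:
```python
from h import *
lids(rows=(200,310))
plan([(.395,-.0065,.125),(.395,-.0065,.028),(.5475,-.0022,.028)],181.6)
```

```text
lid [100.5 203. ] [ 90 200  23   8  99] [0.6313 0.4845 0.066 ]
lid [514.9 227.5] [508 220  16  18 210] [ 0.5783 -0.4375  0.066 ]
lid [419.7 230.5] [411 225  19  12 211] [ 0.5711 -0.225   0.066 ]
lid [321.8 240.1] [311 230  22  21 369] [ 0.5488 -0.0062  0.066 ]
lid [348.8 271.3] [338 261  22  22 360] [ 0.4791 -0.0656  0.066 ]
t 41.0 at [ 0.3902 -0.0066  0.1239] yaw 181.67 gap 0.0051 F [-0.8 -0.4 -1.1] turn 0.01
(0.395, -0.0065, 0.125) [-0.121 -0.    -0.027]
(0.395, -0.0065, 0.028) [-0.     0.     2.425]
(0.5475, -0.0022, 0.028) [-3.814e+00  1.000e-03 -0.000e+00]
```

Request:
arm_command(targets=[[[0,0,0.6],0,1],[[0,0,0.8],0,1],[[0,0,0.6],0,1],[[0,0,0.3],0,1],[[0,0,0.1],0,1],[[-0.2,0,0],0,1],[[-0.3,0,0],0,1],[[-0.35,0,0],0,1],[[-0.35,0,0],0,1],[[-0.35,0,0],0,1],[[-0.35,0,0],0,1],[[-0.35,0,0],0,1],[[-0.35,0,0],0,1],[[-0.35,0,0],0,1],[[-0.35,0,0],0,1],[[-0.3,0,0],0,1],[[-0.2,0,0],0,1],[[-0.13,0,0],0,1],[[-0.08,0,0],0,1],[[0,0,0],0,1]])

```text
time: 43.55
ee_pos: [0.552, -0.0026, 0.0284]
orientation: [-0.014, 1.0, -0.0, 0.0]
ft_force: [0.5, 0.5, -1.0]
finger_gap: 0.0054
grip_force: 59.5
```

Request:
arm_command(targets=[[[0.4,0,0],0,1],[[0.8,0,0],0,1],[[1,0,0],0,1],[[1,0,0],0,1],[[0.8,0,0],0,1],[[0,0,-0.8],0,1],[[0,0,-1],0,1],[[0,0,-0.6],0,1],[[0,0,0],0,1]])

```text
time: 44.68
ee_pos: [0.3941, -0.0074, 0.1267]
orientation: [-0.014, 1.0, -0.001, 0.004]
ft_force: [1.0, -0.3, -0.9]
finger_gap: 0.0056
grip_force: 59.5
```

Run:
```python
from h import *
plan([])
im=vision.camera("top")[:,:,::-1]; sd=vision.camera("side")[:,:,::-1]
cv2.imwrite("pics/top8.png",im);cv2.imwrite("pics/side8.png",sd)
cv2.imwrite("pics/q8.png",np.hstack([cv2.resize(im[130:280,240:440],(480,360),interpolation=cv2.INTER_CUBIC),cv2.resize(sd[150:300,240:370],(312,360),interpolation=cv2.INTER_CUBIC)]))
```

```text
t 44.7 at [ 0.3941 -0.0074  0.1267] yaw 181.56 gap 0.0056 F [ 1.  -0.3 -0.9] turn 0
```

View pics/q8.png

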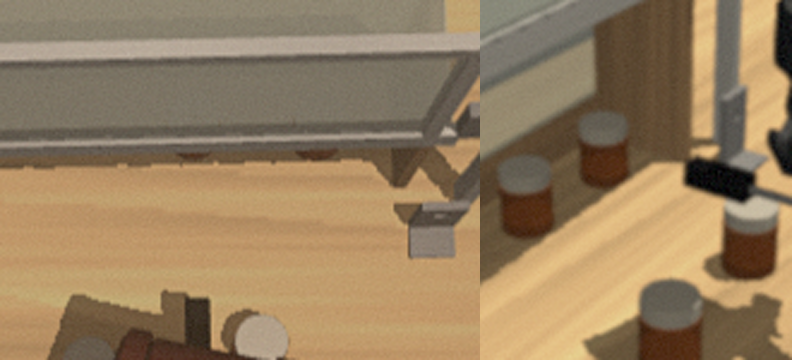

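Jars D and C are inside and upright. Their lids are at side px (258.8,220.5) and (291.3,202.5), and their front bottoms are at top px (319,194.5) and (372,194.5).

Run:
```python
from h import *
for n,s,t in [("D",(258.8,220.5),(319.2,194.6)),("C",(291.3,202.5),(372,194.6))]:
    print(n,onz("side",s,.066).round(4),onz("top",t,.005).round(4))
# check side calib on jar A,B: ellipse of lids
for q in [(.4791,-.0656,.066),(.4392,.058,.066)]: print(proj("side",q))
```

```text
D [0.6873 0.0014 0.066 ] [ 6.698e-01 -1.000e-04  5.000e-03]
C [ 0.6831 -0.1143  0.066 ] [ 0.6702 -0.1255  0.005 ]
[[352.90473693 234.89340846]]
[[337.63788923 267.49350568]]
```

Run:
```python
from h import *
sd=cv2.imread("pics/side8.png");hsv=cv2.cvtColor(sd,cv2.COLOR_BGR2HSV)
m=((hsv[:,:,0]<14)&(hsv[:,:,1]>150)&(hsv[:,:,2]<150)&(hsv[:,:,2]>40)).astype(np.uint8)
m[:150]=0;m[:,:230]=0;m[:,400:]=0
for c,s in blobs(m,150):
    mid=(s[0]+s[2]/2-.5, s[1]+s[3]/2-.5); print(s,mid,onz("side",mid,.022).round(4))
lids(rows=(200,310))
print(onz("top",(278.6,282),.066))
```

```text
[282 209  20  19 281] (np.float64(291.5), np.float64(218.0)) [ 0.6848 -0.1156  0.022 ]
[248 228  23  21 333] (np.float64(259.0), np.float64(238.0)) [0.6867 0.0054 0.022 ]
[341 245  22  21 343] (np.float64(351.5), np.float64(255.0)) [ 0.4741 -0.0551  0.022 ]
[307 284  25  24 451] (np.float64(319.0), np.float64(295.5)) [0.451  0.1034 0.022 ]
lid [100.4 202.9] [ 89 200  24   8 101] [0.6316 0.4847 0.066 ]
lid [514.9 227.5] [508 220  16  18 208] [ 0.5783 -0.4376  0.066 ]
lid [419.8 230.5] [411 225  19  12 207] [ 0.5711 -0.2251  0.066 ]
lid [348.6 270.8] [338 261  22  21 343] [ 0.4801 -0.0653  0.066 ]
[0.45530498 0.08836726 0.066     ]
```

Jar B was knocked to about (0.453,0.092). First push jar A between D and C, from TCP x≈0.33.

Run:
```python
from h import *
plan([(.331,-.0657,.127),(.331,-.0657,.028),(.55,-.0637,.028)],180.5)
```

```text
t 44.8 at [ 0.3907 -0.0068  0.1231] yaw 181.56 gap 0.0048 F [-0.3 -0.  -0.8] turn 0.21
(0.331, -0.0657, 0.127) [ 1.505 -1.46  -0.097]
(0.331, -0.0657, 0.028) [-0.     0.     2.475]
(0.55, -0.0637, 0.028) [-5.475e+00  2.000e-03 -0.000e+00]
```

Request:
arm_command(targets=[[[0,0,0],0.21,1],[[0.75,-0.73,0],0,1],[[0.75,-0.73,0],0,1],[[0,0,0],0,1],[[0,0,0.6],0,1],[[0,0,0.8],0,1],[[0,0,0.6],0,1],[[0,0,0.3],0,1],[[0,0,0.1],0,1],[[0,0,0],0,1]])

```text
time: 46.08
ee_pos: [0.3327, -0.0659, 0.0286]
orientation: [-0.005, 1.0, -0.0, 0.0]
ft_force: [-0.4, 0.3, -0.3]
finger_gap: 0.0054
grip_force: 59.5
```

Run:
```python
from h import *
plan([(.55,-.0637,.028)],180.5)
```

```text
t 46.1 at [ 0.3327 -0.0659  0.0286] yaw 180.52 gap 0.0054 F [-0.4  0.3 -0.3] turn 0.0
(0.55, -0.0637, 0.028) [-5.432  0.008  0.014]
```

Request:
arm_command(targets=[[[-0.2,0,0],0,1],[[-0.3,0,0],0,1],[[-0.35,0,0],0,1],[[-0.35,0,0],0,1],[[-0.35,0,0],0,1],[[-0.35,0,0],0,1],[[-0.35,0,0],0,1],[[-0.2,0,0],0,1],[[-0.1,0,0],0,1],[[0,0,0],0,1]])

```text
time: 47.32
ee_pos: [0.4345, -0.065, 0.0283]
orientation: [-0.004, 1.0, -0.0, 0.0]
ft_force: [-0.3, 0.0, -0.8]
finger_gap: 0.0051
grip_force: 59.5
```

```bash
cat >> h.py <<'E'
def amber():
    sd=vision.camera("side")[:,:,::-1].copy();hsv=cv2.cvtColor(sd,cv2.COLOR_BGR2HSV)
    m=((hsv[:,:,0]<14)&(hsv[:,:,1]>150)&(hsv[:,:,2]<150)&(hsv[:,:,2]>40)).astype(np.uint8)
    m[:150]=0;m[:,:200]=0;m[:,400:]=0
    for c,s in blobs(m,120):
        mid=(s[0]+s[2]/2-.5, s[1]+s[3]/2-.5); print("amber",s,onz("side",mid,.022).round(4))
    return sd
E
python3 - <<'E'
from h import *
plan([(.55,-.0637,.028)],180.5)
sd=amber();lids(rows=(190,310))
E
```

```text
t 47.3 at [ 0.4345 -0.065   0.0283] yaw 180.51 gap 0.0051 F [-0.3  0.  -0.8] turn 0.0
(0.55, -0.0637, 0.028) [-2.888  0.007  0.008]
amber [282 209  20  19 283] [ 0.6848 -0.1156  0.022 ]
amber [248 228  23  21 332] [0.6867 0.0054 0.022 ]
amber [305 233  22  20 289] [ 0.5683 -0.0532  0.022 ]
amber [307 285  25  23 440] [0.4501 0.1046 0.022 ]
lid [101.  197.7] [ 88 190  27  19 419] [0.6434 0.4841 0.066 ]
lid [638.1 200.4] [636 190   4  27  63] [ 0.6406 -0.7145  0.066 ]
lid [347.8 229. ] [338 219  21  21 364] [ 0.5742 -0.0643  0.066 ]
lid [514.9 227.7] [508 220  16  19 220] [ 0.578  -0.4376  0.066 ]
lid [419.6 230.5] [411 225  19  12 217] [ 0.5711 -0.2248  0.066 ]
lid [275.8 280.6] [266 270  21  23 357] [0.4584 0.0946 0.066 ]
```

Request:
arm_command(targets=[[[-0.2,0,0],0,1],[[-0.3,0,0],0,1],[[-0.35,0,0],0,1],[[-0.35,0,0],0,1],[[-0.35,0,0],0,1],[[-0.35,0,0],0,1],[[-0.35,0,0],0,1],[[-0.3,0,0],0,1],[[-0.2,0,0],0,1],[[-0.13,0,0],0,1],[[0,0,0],0,1]])

```text
time: 48.8
ee_pos: [0.5499, -0.064, 0.0285]
orientation: [-0.004, 1.0, -0.0, 0.0]
ft_force: [1.1, 0.6, -1.8]
finger_gap: 0.0052
grip_force: 59.5
```

Request:
arm_command(targets=[[[0.4,0,0],0,1],[[0.8,0,0],0,1],[[1,0,0],0,1],[[1,0,0],0,1],[[1,0,0],0,1],[[0,0,-0.8],0,1],[[0,0,-1],0,1],[[0,0,-0.6],0,1],[[0,0,0],0,1]])

```text
time: 49.92
ee_pos: [0.3833, -0.0662, 0.1266]
orientation: [-0.004, 1.0, -0.001, 0.003]
ft_force: [-0.2, 0.5, -2.1]
finger_gap: 0.0052
grip_force: 59.5
```

Run:
```python
from h import *
sd=amber();lids(rows=(240,310))
plan([(.322,.1405,.126),(.322,.1405,.028)],160.5)
```

```text
amber [248 209  54  40 818] [ 0.6857 -0.0499  0.022 ]
amber [307 284  25  24 432] [0.451  0.1034 0.022 ]
lid [276.5 280.8] [266 270  22  23 389] [0.4579 0.0931 0.066 ]
t 50.0 at [ 0.3809 -0.0653  0.1238] yaw 180.51 gap 0.0049 F [ 0.1  0.7 -1.7] turn 4.0
(0.322, 0.1405, 0.126) [ 3.105  4.358 -0.056]
(0.322, 0.1405, 0.028) [0.   0.   2.45]
```

Request:
arm_command(targets=[[[0,0,0],1,1],[[0,0,0],1,1],[[0,0,0],1,1],[[0,0,0],1,1],[[0.64,0.876,0],0,1],[[0.64,0.876,0],0,1],[[0.64,0.876,0],0,1],[[0.64,0.876,0],0,1],[[0.64,0.876,0],0,1],[[0,0,0],0,1]])

```text
time: 51.28
ee_pos: [0.3165, 0.144, 0.1223]
orientation: [0.166, 0.986, -0.001, -0.002]
ft_force: [0.3, -0.8, -0.8]
finger_gap: 0.0055
grip_force: 59.6
```

Run:
```python
from h import *
plan([(.3184,.1425,.028)],160.5)
im=lids(rows=(240,310));sd=amber()
```

```text
t 51.3 at [0.3165 0.144  0.1223] yaw 160.83 gap 0.0055 F [ 0.3 -0.8 -0.8] turn 0.07
(0.3184, 0.1425, 0.028) [-0.058 -0.02   2.358]
lid [276.7 281. ] [266 270  22  23 391] [0.4575 0.0925 0.066 ]
amber [248 209  54  40 814] [ 0.6857 -0.0499  0.022 ]
amber [307 285  25  23 422] [0.4501 0.1046 0.022 ]
```

Request:
arm_command(targets=[[[0,0,0.6],0.07,1],[[0,0,0.8],0,1],[[0,0,0.6],0,1],[[0,0,0.26],0,1],[[0,0,0.1],0,1],[[0,0,0],0,1],[[-0.2,0,0],0,1],[[-0.3,0,0],0,1],[[-0.3,0,0],0,1],[[-0.15,0,0],0,1],[[0,0,0],0,1],[[0.4,0,0],0,1],[[0.6,0,0],0,1],[[0,0,0],0,1],[[0,0,-0.6],0,1],[[0,0,-0.8],0,1]])

```text
time: 53.38
ee_pos: [0.3164, 0.143, 0.086]
orientation: [0.172, 0.985, -0.0, -0.001]
ft_force: [1.0, -0.4, -1.3]
finger_gap: 0.0051
grip_force: 59.5
```

Request:
arm_command(targets=[[[0,0,0],-1,1],[[0,0,0],-1,1],[[0,0,0],-1,1],[[0,0,0],-1,1],[[0,0,0],-0.2,1],[[0,0,0],0,1]])

```text
time: 54.12
ee_pos: [0.3174, 0.1431, 0.086]
orientation: [-0.01, 1.0, -0.0, 0.0]
ft_force: [0.3, 0.3, -0.4]
finger_gap: 0.005
grip_force: 59.5
```

Run:
```python
from h import *
im=lids(rows=(240,310));sd=amber()
plan([(.335,.085,.085),(.335,.085,.028)],181.6)
```

```text
lid [282.1 267.1] [272 256  22  23 382] [0.4883 0.0812 0.066 ]
amber [374 176  26  30 183] [ 0.5665 -0.3997  0.022 ]
amber [249 209  53  40 819] [ 0.6847 -0.0505  0.022 ]
amber [297 276  24  23 295] [0.4832 0.0929 0.022 ]
t 54.2 at [0.3173 0.1431 0.0859] yaw 181.13 gap 0.005 F [-1.   1.4 -0.1] turn -0.09
(0.335, 0.085, 0.085) [-0.401 -1.464  0.024]
(0.335, 0.085, 0.028) [-0.     0.     1.425]
```

Request:
arm_command(targets=[[[0,-0.78,0],-0.09,1],[[-0.54,-0.78,0],0,1],[[0,0,0],0,1],[[0,0,0.6],0,1],[[0,0,0.6],0,1],[[0,0,0.23],0,1],[[0,0,0],0,1]])

```text
time: 55.1
ee_pos: [0.3395, 0.0816, 0.0282]
orientation: [-0.014, 1.0, 0.0, -0.001]
ft_force: [-0.8, -0.1, -1.1]
finger_gap: 0.0051
grip_force: 59.5
```

Request:
arm_command(targets=[[[-0.2,0,0],0,1],[[-0.3,0,0],0,1],[[-0.35,0,0],0,1],[[-0.35,0,0],0,1],[[-0.35,0,0],0,1],[[-0.35,0,0],0,1],[[-0.35,0,0],0,1],[[-0.35,0,0],0,1],[[-0.35,0,0],0,1],[[-0.35,0,0],0,1],[[-0.35,0,0],0,1],[[-0.35,0,0],0,1],[[-0.35,0,0],0,1],[[-0.3,0,0],0,1],[[-0.25,0,0],0,1],[[-0.15,0,0],0,1],[[-0.1,0,0],0,1],[[0,0,0],0,1]])

```text
time: 57.35
ee_pos: [0.5468, 0.0872, 0.0288]
orientation: [-0.014, 1.0, 0.0, 0.001]
ft_force: [0.6, 0.6, -1.2]
finger_gap: 0.0053
grip_force: 59.6
```

Request:
arm_command(targets=[[[0.4,0,0],0,1],[[0.8,0,0],0,1],[[1,0,0],0,1],[[1,0,0],0,1],[[0.8,0,0],0,1],[[0,0,-0.8],0,1],[[0,0,-1],0,1],[[0,0,-0.6],0,1],[[0,0,0],0,1]])

```text
time: 58.48
ee_pos: [0.3889, 0.0827, 0.1272]
orientation: [-0.014, 1.0, 0.0, 0.004]
ft_force: [1.0, 0.2, -1.2]
finger_gap: 0.0052
grip_force: 59.6
```

Run:
```python
from h import *
sd=amber()
cv2.imwrite("pics/q9.png",cv2.resize(sd[120:340,170:470],(790,580),interpolation=cv2.INTER_CUBIC))
plan([])
```

```text
amber [248 209  54  40 820] [ 0.6857 -0.0499  0.022 ]
amber [223 245  23  23 367] [0.6807 0.095  0.022 ]
t 58.5 at [0.3873 0.0827 0.1255] yaw 181.62 gap 0.0052 F [-0.2  0.1 -1.7] turn 0
```

View pics/q9.png

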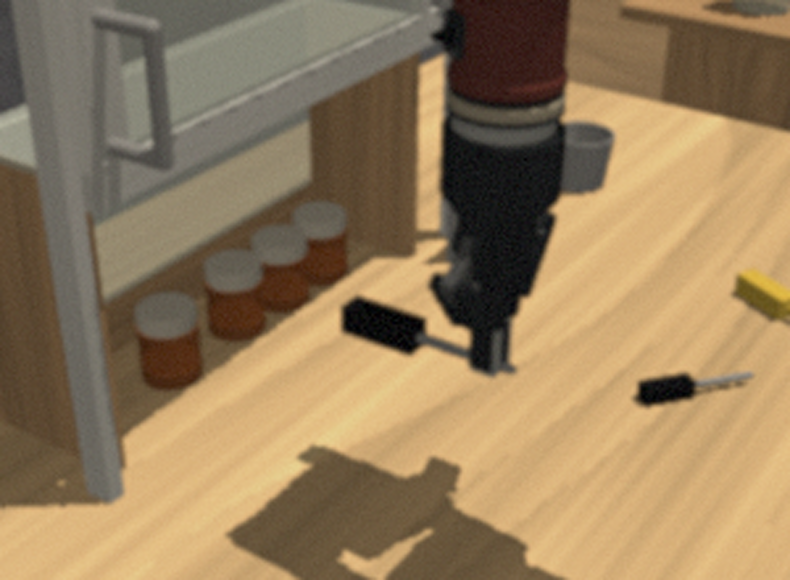

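All four jars stand inside, well behind the sash line: lids at crop (167,310), (233,270), (280,245) and (320,220). Next I flip the pin back and lay it down aligned with the cupboard; the image quota is used up, so from here I go by numbers.

Run:
```python
from h import *
plan([(.42,-.215,.1255)])
from scipy.ndimage import gaussian_filter1d
im=vision.camera("top").astype(float)
hsv=cv2.cvtColor(im.astype(np.uint8),cv2.COLOR_RGB2HSV)
s=hsv[:,:,1].astype(float)
for r in (228,230,232,234):
    g=np.diff(gaussian_filter1d(s[r,400:442],.8)); 
    def sub(i): a,b,c=np.abs(g[i-1:i+2]); return 400.5+i+.5*(a-c)/(a-2*b+c)
    i,j=np.argmin(g),np.argmax(g); u,v=sub(i),sub(j); p,q=onz("top",(u,r),.004),onz("top",(v,r),.004); print(r,u.round(2),v.round(2),p.round(4),q.round(4),((p+q)/2).round(4))
for cidx in (415,420,425):
    g=np.diff(gaussian_filter1d(s[222:245,cidx],.8)); j=np.argmax(g); print(cidx,222.5+j,onz("top",(cidx,222.5+j),.004).round(4))
```

```text
t 58.5 at [0.3873 0.0827 0.1255] yaw 181.62 gap 0.0052 F [-0.2  0.1 -1.7] turn 0
(0.42, -0.215, 0.1255) [-6.070e-01 -7.462e+00 -1.000e-03]
228 410.11 428.57 [ 0.5897 -0.2142  0.004 ] [ 0.5897 -0.2576  0.004 ] [ 0.5897 -0.2359  0.004 ]
230 410.31 428.93 [ 0.5849 -0.2145  0.004 ] [ 0.5849 -0.2583  0.004 ] [ 0.5849 -0.2364  0.004 ]
232 410.38 428.9 [ 0.5801 -0.2146  0.004 ] [ 0.5801 -0.2581  0.004 ] [ 0.5801 -0.2363  0.004 ]
234 410.37 429.33 [ 0.5753 -0.2144  0.004 ] [ 0.5754 -0.2589  0.004 ] [ 0.5753 -0.2367  0.004 ]
415 236.5 [ 0.5693 -0.2251  0.004 ]
420 236.5 [ 0.5693 -0.2369  0.004 ]
425 236.5 [ 0.5694 -0.2486  0.004 ]
```

Request:
arm_command(targets=[[[-0.075,-0.933,0],0,1],[[-0.075,-0.933,0],0,1],[[-0.075,-0.933,0],0,1],[[-0.075,-0.933,0],0,1],[[-0.075,-0.933,0],0,1],[[-0.075,-0.933,0],0,1],[[-0.075,-0.933,0],0,1],[[-0.075,-0.933,0],0,1],[[0,0,0],0,1]])

```text
time: 59.7
ee_pos: [0.4182, -0.2168, 0.1231]
orientation: [-0.012, 1.0, 0.0, -0.001]
ft_force: [-0.1, 0.1, -0.3]
finger_gap: 0.0053
grip_force: 59.6
```

Request:
arm_command(targets=[[[0,0,0],1,1],[[0,0,0],1,1],[[0,0,0],1,1],[[0,0,0],1,1],[[0,0,0],1,1],[[0,0,0],1,1],[[0,0,0],1,1],[[0,0,0],1,1],[[0,0,0],1,1],[[0,0,0],1,1],[[0,0,0],1,1],[[0,0,0],1,1],[[0,0,0],1,1],[[0,0,0],1,1],[[0,0,0],1,1],[[0,0,0],1,1],[[0,0,0],1,1],[[0,0,0],1,1]])

```text
time: 61.95
ee_pos: [0.4176, -0.2132, 0.1228]
orientation: [0.698, 0.716, 0.0, -0.002]
ft_force: [-0.1, 0.6, -1.7]
finger_gap: 0.0054
grip_force: 59.6
```

Request:
arm_command(targets=[[[0,0,0],1,1],[[0,0,0],1,1],[[0,0,0],1,1],[[0,0,0],1,1],[[0,0,0],1,1],[[0,0,0],1,1],[[0,0,0],1,1],[[0,0,0],1,1],[[0,0,0],1,1],[[0,0,0],1,1],[[0,0,0],1,1],[[0,0,0],1,1],[[0,0,0],1,1],[[0,0,0],1,1],[[0,0,0],1,1],[[0,0,0],1,1],[[0,0,0],1,1],[[0,0,0],1,1],[[0,0,0],0,1]])

```text
time: 64.32
ee_pos: [0.4178, -0.2136, 0.1232]
orientation: [1.0, 0.015, -0.001, -0.001]
ft_force: [-0.3, 0.2, -1.2]
finger_gap: 0.0051
grip_force: 59.6
```

Run:
```python
from h import *
plan([(.49,-.225,.126),(.49,-.225,.016)],1.6)
```

```text
t 64.3 at [ 0.4178 -0.2136  0.1232] yaw 1.71 gap 0.0051 F [-0.3  0.2 -1.2] turn 0.02
(0.49, -0.225, 0.126) [ 1.796  0.335 -0.071]
(0.49, -0.225, 0.016) [0.   0.   2.75]
```

Request:
arm_command(targets=[[[0.9,0.17,0],0,1],[[0.9,0.17,0],0,1],[[0,0,0.6],0,1],[[0,0,0.8],0,1],[[0,0,0.7],0,1],[[0,0,0.35],0,1],[[0,0,0.18],0,1],[[0,0,0.05],0,1],[[0,0,0],0,1]])

```text
time: 65.45
ee_pos: [0.4918, -0.2271, 0.0184]
orientation: [1.0, 0.014, 0.001, 0.0]
ft_force: [-0.0, -0.1, -1.7]
finger_gap: 0.0053
grip_force: 59.5
```

Request:
arm_command(targets=[[[0,0,0],0,0.7],[[0,0,0],0,0.5],[[0,0,0],0,0.3],[[0,0,0],0,0.3],[[0,0,-0.6],0,0.3],[[0,0,-1],0,-1],[[0,0,-1],0,-1],[[0,0,-1],0,-1],[[-0.3,0,-1],0,-1],[[-0.3,0,-1],0,-1],[[-0.3,0,-1],0,-1],[[-0.3,0,-0.8],0,-1],[[0,0,0],0,-1]])

```text
time: 67.08
ee_pos: [0.4441, -0.2291, 0.3172]
orientation: [1.0, 0.014, 0.003, 0.002]
ft_force: [0.3, 0.0, -0.4]
finger_gap: 0.0852
grip_force: 0.0
```

Run:
```python
from h import *
plan([(.44,.188,.3124),(.561,.189,.3124)],1.6)
```

```text
t 67.1 at [ 0.4441 -0.2291  0.3172] yaw 1.58 gap 0.0852 F [ 0.3  0.  -0.4] turn -0.0
(0.44, 0.188, 0.3124) [  0.188 -10.427   0.119]
(0.561, 0.189, 0.3124) [ 3.025  0.059 -0.   ]
```

Request:
arm_command(targets=[[[0.02,-0.948,0.01],0,-1],[[0.02,-0.948,0.01],0,-1],[[0.02,-0.948,0.01],0,-1],[[0.02,-0.948,0.01],0,-1],[[0.02,-0.948,0.01],0,-1],[[0.02,-0.948,0.01],0,-1],[[0.02,-0.948,0.01],0,-1],[[0.02,-0.948,0.01],0,-1],[[0.02,-0.948,0.01],0,-1],[[0.01,-0.948,0.01],0,-1],[[0,-0.948,0.01],0,-1],[[0,0,0],0,-1],[[0.75,0.01,0],0,-1],[[0.75,0.01,0],0,-1],[[0.75,0.01,0],0,-1],[[0.75,0.02,0],0,-1],[[0,0,0],0,-1]])

```text
time: 69.2
ee_pos: [0.5599, 0.1892, 0.3071]
orientation: [1.0, 0.013, -0.001, 0.001]
ft_force: [-0.3, -0.2, 0.3]
finger_gap: 0.0855
grip_force: 0.0
```

Request:
arm_command(targets=[[[0,0,0],0,1],[[0,0,0],0,1],[[0,0,0],0,1],[[0,0,0],0,1],[[0,0,0],0,1],[[0,0,0],0,1],[[0,0,0],0,1],[[0,0,0],0,1]])

```text
time: 70.2
ee_pos: [0.5586, 0.1892, 0.3094]
orientation: [1.0, 0.014, -0.0, 0.001]
ft_force: [-2.4, -4.6, 1.8]
finger_gap: 0.0105
grip_force: 58.4
```

Request:
arm_command(targets=[[[0,0,0.2],0,1],[[0,0,0.4],0,1],[[0,0,0.4],0,1],[[0,0,0.4],0,1],[[0,0,0.4],0,1],[[0,0,0.4],0,1],[[0,0,0.4],0,1],[[0,0,0.4],0,1],[[0,0,0.4],0,1],[[0,0,0.4],0,1],[[0,0,0.4],0,1],[[0,0,0.4],0,1],[[0,0,0.4],0,1],[[0,0,0.3],0,1],[[0,0,0.1],0,1],[[0,0,0],0,1]])

```text
time: 72.2
ee_pos: [0.5586, 0.1892, 0.0927]
orientation: [1.0, 0.014, -0.001, 0.001]
ft_force: [-0.0, -6.0, -0.9]
finger_gap: 0.0102
grip_force: 58.6
```

Request:
arm_command(targets=[[[0,0,0.1],0,1],[[0,0,0],0,1],[[0,0,0],0,1]])

```text
time: 72.58
ee_pos: [0.5587, 0.1892, 0.0925]
orientation: [1.0, 0.014, -0.001, 0.001]
ft_force: [-11.0, -7.6, 17.9]
finger_gap: 0.0101
grip_force: 60.3
```

Request:
arm_command(targets=[[[0,0,0],0,-1],[[0,0,0],0,-1],[[0,0,0],0,-1],[[0,0,0],0,-1],[[0,0,0],0,-1],[[0,0,-0.5],0,-1],[[0,0,-1],0,-1],[[0,0,-1],0,-1],[[-1,0,0],0,-1],[[-1,0,0],0,-1],[[-1,0,0],0,-1],[[0,0,0],0,-1]])

```text
time: 74.08
ee_pos: [0.4367, 0.1871, 0.1897]
orientation: [1.0, 0.015, -0.0, -0.0]
ft_force: [0.0, -0.3, 0.2]
finger_gap: 0.0855
grip_force: 0.0
```

Run:
```python
from h import *
plan([])
sd=vision.camera("side")[:,:,::-1].copy();cv2.imwrite("pics/side10.png",sd);im=vision.camera("top")[:,:,::-1].copy();cv2.imwrite("pics/top10.png",im)
s0=cv2.imread("pics/side0.png")
a=np.radians(1.6)
def W(x,y,z): return [.6215+x*np.cos(a)-y*np.sin(a), .0004+x*np.sin(a)+y*np.cos(a), z]
zs=np.arange(-.01,.06,.002)
for nm,I in(("now",sd),("t0",s0)):
    g=cv2.GaussianBlur(I,(0,0),.8).astype(np.float32)
    P=[]
    for y in np.arange(-.1,.1,.01):
        uv=proj("side",[W(-.006,y,z) for z in zs]).astype(np.float32)
        P.append(cv2.remap(g,uv[None,:,0],uv[None,:,1],cv2.INTER_LINEAR)[0])
    m=np.median(P,0); print(nm,[(int(z*1000),*map(int,c)) for z,c in zip(zs.round(3),m)])
```

```text
t 74.1 at [0.4367 0.1871 0.1897] yaw 1.68 gap 0.0855 F [ 0.  -0.3  0.2] turn 0
now [(-10, 117, 170, 208), (-8, 117, 170, 208), (-6, 117, 169, 206), (-4, 114, 165, 201), (-2, 109, 157, 192), (0, 105, 146, 177), (2, 101, 135, 159), (4, 100, 124, 142), (6, 101, 118, 129), (8, 103, 116, 123), (10, 106, 116, 121), (12, 107, 117, 120), (14, 107, 117, 120), (16, 107, 116, 120), (18, 107, 116, 120), (20, 107, 116, 120), (22, 107, 116, 120), (24, 107, 116, 120), (26, 107, 116, 120), (28, 109, 118, 122), (30, 114, 124, 128), (32, 121, 133, 137), (34, 129, 141, 145), (36, 131, 144, 148), (38, 127, 140, 143), (40, 117, 130, 133), (42, 106, 119, 121), (44, 96, 109, 114), (46, 86, 100, 107), (48, 78, 92, 102), (50, 75, 87, 98), (52, 70, 83, 95), (54, 63, 78, 93), (56, 59, 76, 93), (58, 57, 75, 93)]
t0 [(-10, 117, 169, 207), (-8, 118, 171, 210), (-6, 119, 172, 211), (-4, 119, 172, 210), (-2, 118, 170, 208), (0, 115, 167, 204), (2, 109, 158, 193), (4, 98, 142, 174), (6, 87, 125, 153), (8, 77, 111, 136), (10, 69, 100, 123), (12, 67, 96, 117), (14, 69, 95, 115), (16, 74, 98, 115), (18, 81, 102, 117), (20, 90, 107, 118), (22, 98, 112, 120), (24, 104, 115, 121), (26, 107, 117, 122), (28, 108, 118, 122), (30, 108, 118, 122), (32, 108, 118, 122), (34, 109, 118, 122), (36, 109, 118, 123), (38, 109, 118, 123), (40, 109, 118, 122), (42, 109, 118, 123), (44, 112, 121, 126), (46, 117, 128, 132), (48, 125, 137, 141), (50, 132, 144, 149), (52, 133, 147, 151), (54, 128, 141, 145), (56, 118, 131, 134), (58, 108, 121, 124)]
```

The bottom rail's highlight dropped 15.7 mm against its starting position and its lower edge sits about 4 mm above the bench, so the sash is fully down. Now locate the pin.

Run:
```python
from h import *
im=cv2.imread("pics/top10.png");m=im.max(2)<75;k=np.zeros(m.shape,bool);k[235:340,390:450]=1;m&=k
for c,s in blobs(m,80):
    print(c,s,onz("top",c,.02).round(4))
    ys,xs=np.where(m&k);P=np.array([onz("top",(x,y),.022)[:2] for x,y in zip(xs,ys)])
    r=cv2.minAreaRect((P*1e4).astype(np.float32));print(r)
print("pred",proj("top",[(.408,-.2295,.02),(.5115,-.2265,.011)]))
plan([(.40,-.2297,.19),(.40,-.2297,.016)],1.6)
```

```text
[419.90990991 306.1036036 ] [415 293  11  26 222] [ 0.4058 -0.2287  0.02  ]
((4071.7119140625, -2284.0283203125), (562.0872802734375, 225.2115478515625), 0.12052179872989655)
pred [[420.24126162 305.13389318]
 [416.83480667 260.45742861]]
t 74.2 at [0.44   0.1874 0.1907] yaw 1.63 gap 0.0856 F [-0.1  1.5  0. ] turn 0.01
(0.4, -0.2297, 0.19) [-1.29  10.395  0.017]
(0.4, -0.2297, 0.016) [0.   0.   4.35]
```

Request:
arm_command(targets=[[[-0.12,0.945,0],0,-1],[[-0.12,0.945,0],0,-1],[[-0.12,0.945,0],0,-1],[[-0.12,0.945,0],0,-1],[[-0.12,0.945,0],0,-1],[[-0.12,0.945,0],0,-1],[[-0.12,0.945,0],0,-1],[[-0.12,0.945,0],0,-1],[[-0.12,0.945,0],0,-1],[[-0.12,0.945,0],0,-1],[[-0.12,0.945,0],0,-0.2],[[0,0,0],0,-0.2]])

```text
time: 75.68
ee_pos: [0.3991, -0.2337, 0.1905]
orientation: [1.0, 0.012, 0.001, 0.001]
ft_force: [-0.1, 0.5, 0.5]
finger_gap: 0.0524
grip_force: 0.0
```

Run:
```python
from h import *
plan([(.398,-.2293,.19),(.398,-.2293,.015)],1.6)
```

```text
t 75.7 at [ 0.3991 -0.2337  0.1905] yaw 1.38 gap 0.0524 F [-0.1  0.5  0.5] turn -0.04
(0.398, -0.2293, 0.19) [-0.025 -0.111  0.012]
(0.398, -0.2293, 0.015) [0.    0.    4.375]
```

Request:
arm_command(targets=[[[-0.02,-0.06,0],0,-0.2],[[0,0,0.8],0,-0.2],[[0,0,1],0,-0.2],[[0,0,1],0,-0.2],[[0,0,0.8],0,-0.2],[[0,0,0.5],0,-0.2],[[0,0,0.27],0,-0.2],[[0,0,0],0,-0.2]])

```text
time: 76.68
ee_pos: [0.397, -0.2268, 0.014]
orientation: [1.0, 0.015, -0.0, -0.0]
ft_force: [-0.0, -0.4, -0.3]
finger_gap: 0.0512
grip_force: 0.0
```

Request:
arm_command(targets=[[[0,0,0],0,0.3],[[0,0,0],0,0.5],[[0,0,0],0,1],[[0,0,0],0,1],[[0,0,0],0,1],[[0,0,0],0,1]])

```text
time: 77.42
ee_pos: [0.3982, -0.2285, 0.0157]
orientation: [1.0, 0.014, 0.001, 0.001]
ft_force: [-1.2, 0.3, 5.8]
finger_gap: 0.0208
grip_force: 59.5
```

Request:
arm_command(targets=[[[0,0,-0.4],0,1],[[0,0,-0.4],0,1],[[0,0,-0.25],0,1],[[0,0,0],0,1],[[0,0,0],0,1]])

```text
time: 78.05
ee_pos: [0.3968, -0.2274, 0.0561]
orientation: [1.0, 0.014, -0.0, -0.0]
ft_force: [-0.3, 0.6, -1.8]
finger_gap: 0.0207
grip_force: 58.8
```

Run:
```python
from h import *
plan([])
im=vision.camera("top")[:,:,::-1].copy();sd=vision.camera("side")[:,:,::-1].copy()
s=bot.state();p=s["ee_pos"];a=np.radians(yaw())
for L in(40,60,80,100,113):print(L,proj("top",[p[0]+L/1e3*np.cos(a),p[1]+L/1e3*np.sin(a),p[2]-.004]).round(1),proj("side",[p[0]+L/1e3*np.cos(a),p[1]+L/1e3*np.sin(a),p[2]-.004]).round(1))
hsv=cv2.cvtColor(im,cv2.COLOR_BGR2HSV)
for r in range(258,290,4):
    x=hsv[r,405:432,1].astype(float);i=np.where(x<95)[0]+405;print("row",r,i)
hs=cv2.cvtColor(sd,cv2.COLOR_BGR2HSV)
for c in range(365,405,5):
    x=hs[195:250,c,1].astype(float);print("col",c,np.where(x<80)[0]+195)
```

```text
t 78.0 at [ 0.3968 -0.2274  0.0561] yaw 1.61 gap 0.0207 F [-0.3  0.6 -1.8] turn 0
40 [[420.9 291.3]] [[402.7 217.5]]
60 [[420.4 282.3]] [[395.1 215.3]]
80 [[419.8 273.4]] [[387.5 213.1]]
100 [[419.3 264.5]] [[380. 211.]]
113 [[419.  258.7]] [[375.2 209.7]]
row 258 []
row 262 [419 420 421]
row 266 [419 420 421 422]
row 270 [419 420 421 422]
row 274 [420 421 422]
row 278 [420 421 422]
row 282 [420 421]
row 286 []
col 365 []
col 370 []
col 375 []
col 380 [210 211]
col 385 [211 212 213]
col 390 [213 214]
col 395 [215]
col 400 [216 217]
```

Run:
```python
from h import *
p=bot.state()["ee_pos"];a=np.radians(yaw())
im=vision.camera("top").astype(np.float32);g=cv2.GaussianBlur(im,(0,0),.5)
for L0,L1 in((45,65),(65,85),(85,108)):
    out=[]
    for L in np.arange(L0,L1,2):
        q=proj("top",[[p[0]+L/1e3*np.cos(a)-o/1e3*-np.sin(a)*-1,p[1]+L/1e3*np.sin(a)+o/1e3*np.cos(a),p[2]-.004] for o in range(-16,17,2)]).astype(np.float32)
        out.append(cv2.remap(g,q[None,:,0],q[None,:,1],cv2.INTER_LINEAR)[0])
    print(L0,[(o,*map(int,c)) for o,c in zip(range(-16,17,2),np.mean(out,0))])
```

```text
45 [(-16, 66, 44, 30), (-14, 63, 43, 30), (-12, 59, 42, 29), (-10, 59, 42, 30), (-8, 59, 42, 31), (-6, 59, 43, 31), (-4, 60, 46, 34), (-2, 63, 50, 39), (0, 65, 52, 41), (2, 73, 58, 43), (4, 85, 67, 47), (6, 99, 78, 54), (8, 110, 87, 60), (10, 114, 89, 61), (12, 115, 90, 62), (14, 116, 91, 63), (16, 116, 91, 64)]
65 [(-16, 111, 88, 61), (-14, 125, 100, 69), (-12, 142, 112, 78), (-10, 161, 127, 88), (-8, 173, 137, 96), (-6, 163, 133, 100), (-4, 126, 110, 95), (-2, 111, 100, 90), (0, 104, 91, 79), (2, 116, 96, 74), (4, 151, 120, 84), (6, 159, 126, 87), (8, 159, 125, 87), (10, 151, 119, 83), (12, 130, 102, 71), (14, 115, 89, 62), (16, 113, 88, 61)]
85 [(-16, 202, 164, 114), (-14, 202, 165, 114), (-12, 203, 165, 114), (-10, 203, 165, 114), (-8, 196, 160, 111), (-6, 169, 141, 106), (-4, 147, 130, 113), (-2, 136, 124, 114), (0, 127, 113, 100), (2, 146, 123, 94), (4, 188, 154, 107), (6, 204, 166, 114), (8, 205, 166, 115), (10, 201, 164, 113), (12, 175, 142, 98), (14, 128, 102, 71), (16, 115, 91, 63)]
```

Request:
arm_command(targets=[[[0,0.32,-0.09],0,1],[[0.5,0,0],0,1],[[0.6,0,0],0,1],[[0.5,0,0],0,1],[[0.3,0,0],0,1],[[0,0,0],0,1],[[0,0,0],0,1],[[0,0,0],0,1]])

```text
time: 79.2
ee_pos: [0.4726, -0.2382, 0.0597]
orientation: [1.0, 0.014, -0.0, -0.0]
ft_force: [0.4, -0.5, -0.2]
finger_gap: 0.021
grip_force: 58.8
```

Run:
```python
from h import *
import numpy as np
plan([]);p=bot.state()["ee_pos"];a=np.radians(yaw())
print("axis y at .599:",p[1]+(.599-p[0])*np.tan(a))
im=vision.camera("top").astype(np.float32);g=cv2.GaussianBlur(im,(0,0),.5)
for L0,L1 in((60,80),(80,104)):
    out=[]
    for L in np.arange(L0,L1,2):
        q=proj("top",[[p[0]+L/1e3*np.cos(a)+o/1e3*np.sin(-a),p[1]+L/1e3*np.sin(a)+o/1e3*np.cos(a),p[2]-.0047] for o in range(-12,13,2)]).astype(np.float32)
        out.append(cv2.remap(g,q[None,:,0],q[None,:,1],cv2.INTER_LINEAR)[0])
    print(L0,[(o,*map(int,c[[0,2]])) for o,c in zip(range(-12,13,2),np.mean(out,0))])
# bracket plate top edge columns at z .08..: profile along rows
hsv=cv2.cvtColor(im.astype(np.uint8),cv2.COLOR_RGB2HSV)
for r in range(212,226,2): print(r,np.where(hsv[r,395:450,1]<70)[0]+395)
```

```text
t 79.2 at [ 0.4726 -0.2382  0.0597] yaw 1.59 gap 0.021 F [ 0.4 -0.5 -0.2] turn 0
axis y at .599: -0.23465776763768614
60 [(-12, 62, 30), (-10, 58, 30), (-8, 56, 30), (-6, 55, 30), (-4, 57, 33), (-2, 63, 41), (0, 69, 45), (2, 91, 55), (4, 119, 68), (6, 133, 74), (8, 137, 76), (10, 134, 74), (12, 129, 71)]
80 [(-12, 110, 77), (-10, 113, 89), (-8, 121, 97), (-6, 127, 103), (-4, 137, 113), (-2, 139, 116), (0, 126, 103), (2, 125, 96), (4, 156, 114), (6, 165, 120), (8, 165, 120), (10, 165, 121), (12, 160, 116)]
212 [395 396 397 398 399 400 401 402 403 404 405 406 407 408 409 410 411 412
 413 414 415 416 417 418 419 420 421 422 423 424 425 428 429 430 431 432
 433 434 435 436 437]
214 [395 396 397 398 399 400 401 402 403 404 405 406 407 408 409 410 411 418
 419 420 422 423 426 427 428 429 430 431 432 433 434 435]
216 [415 416 417 418 419 420 421 422 423 424 425 426 427 428 429 430 431 432
 433 434 435]
218 [413 414 415 416 417 418 419 420 421 422 423 424 425 426 427 428 429 430
 431 432 433]
220 [412 413 414 415 416 417 418 419 420 421 422 423 424 425 426 427 428 429
 430 431]
222 [411 412 413 414 415 416 417 418 419 420 421 422 423 424 425 426 427 428
 429]
224 [411 412 413 414 415 416 417 418 419 420 421 422 423 424 425 426 427 428]
```

Request:
arm_command(targets=[[[0.15,0,0],0,1],[[0.15,0,0],0,1],[[0.15,0,0],0,1],[[0.15,0,0],0,1],[[0,0,0],0,1]])

```text
time: 79.88
ee_pos: [0.4981, -0.2377, 0.06]
orientation: [1.0, 0.014, 0.0, 0.0]
ft_force: [0.5, -0.2, -0.9]
finger_gap: 0.0205
grip_force: 58.8
```

Request:
arm_command(targets=[[[0.15,0,0],0,1],[[0.15,0,0],0,1],[[0.15,0,0],0,1],[[0,0,0],0,1]])

```text
time: 80.38
ee_pos: [0.516, -0.2372, 0.0601]
orientation: [1.0, 0.014, 0.0, 0.0]
ft_force: [0.9, 0.4, -1.5]
finger_gap: 0.0206
grip_force: 58.8
```

Request:
arm_command(targets=[[[0.15,0,0],0,1],[[0.15,0,0],0,1],[[0,0,0],0,1]])

```text
time: 80.75
ee_pos: [0.528, -0.2369, 0.0601]
orientation: [1.0, 0.014, 0.0, 0.0]
ft_force: [-0.7, -0.8, -1.3]
finger_gap: 0.0208
grip_force: 58.8
```

Request:
arm_command(targets=[[[0.2,0,0],0,1],[[0.2,0,0],0,1],[[0.2,0,0],0,1],[[0.1,0,0],0,1],[[0,0,0],0,1]])

```text
time: 81.38
ee_pos: [0.5557, -0.236, 0.0599]
orientation: [1.0, 0.014, 0.0, 0.0]
ft_force: [-0.2, -1.0, -0.7]
finger_gap: 0.0204
grip_force: 58.8
```

Request:
arm_command(targets=[[[0.08,0,0],0,1],[[0,0,0],0,1]])

```text
time: 81.62
ee_pos: [0.5586, -0.2359, 0.0599]
orientation: [1.0, 0.014, 0.0, 0.0]
ft_force: [0.0, -0.4, -1.0]
finger_gap: 0.0207
grip_force: 58.8
```

Request:
arm_command(targets=[[[0.06,0,0],0,1],[[0,0,0],0,1]])

```text
time: 81.88
ee_pos: [0.5601, -0.2358, 0.0597]
orientation: [1.0, 0.014, -0.001, -0.0]
ft_force: [-3.7, -0.3, 0.5]
finger_gap: 0.0205
grip_force: 59.0
```

Contact is beginning, where expected (TCP about 0.560). Press a little more to seat it.

Request:
arm_command(targets=[[[0.06,0,0],0,1],[[0,0,0],0,1]])

```text
time: 82.12
ee_pos: [0.5602, -0.2357, 0.0593]
orientation: [1.0, 0.014, -0.004, -0.001]
ft_force: [-9.7, -1.0, 3.9]
finger_gap: 0.0206
grip_force: 59.5
```

Request:
arm_command(targets=[[[0.04,0,0],0,1],[[0,0,0],0,1],[[0,0,0],0,1]])

```text
time: 82.5
ee_pos: [0.5602, -0.2356, 0.0591]
orientation: [1.0, 0.015, -0.006, -0.001]
ft_force: [-13.0, -1.2, 6.3]
finger_gap: 0.0208
grip_force: 59.7
```

Request:
arm_command(targets=[[[-0.06,0,0],0,1],[[0,0,0.03],0,1],[[0,0,0.03],0,1],[[0,0,0],0,1]])

```text
time: 83.0
ee_pos: [0.5601, -0.2355, 0.057]
orientation: [1.0, 0.014, -0.003, -0.001]
ft_force: [-7.8, 0.6, 4.0]
finger_gap: 0.0204
grip_force: 59.3
```

Request:
arm_command(targets=[[[0,0,0],0,0.4],[[0,0,0],0,0.3],[[0,0,0],0,0.1],[[0,0,0],0,-0.2],[[0,0,0],0,-0.2],[[0,0,0],0,-0.2]])

```text
time: 83.75
ee_pos: [0.5626, -0.2357, 0.0575]
orientation: [1.0, 0.014, 0.0, 0.0]
ft_force: [-0.2, 1.1, 0.2]
finger_gap: 0.0516
grip_force: 0.0
```

Request:
arm_command(targets=[[[0,0,-0.3],0,-0.2],[[0,0,-0.6],0,-0.2],[[0,0,-1],0,-0.2],[[-0.5,0,-1],0,-0.2],[[-1,0,-1],0,-0.2],[[-1,0,0],0,-0.2],[[-1,0,0],0,-0.2],[[0,-1,0],0,-0.2],[[0,-1,0],0,-0.2],[[0,-1,0],0,-0.2],[[0,-1,0],0,-0.2],[[0,0,0],0,-0.2]])

```text
time: 85.25
ee_pos: [0.4179, -0.0779, 0.2142]
orientation: [1.0, 0.016, 0.001, 0.0]
ft_force: [0.3, -0.6, -0.2]
finger_gap: 0.0513
grip_force: 0.0
```

Run:
```python
from h import *
plan([])
im=vision.camera("top")[:,:,::-1].copy();sd=vision.camera("side")[:,:,::-1].copy();cv2.imwrite("pics/topF.png",im);cv2.imwrite("pics/sideF.png",sd)
m=im.max(2)<75;k=np.zeros(m.shape,bool);k[200:270,395:445]=1;m&=k
for c,s in blobs(m,60): print("top",c,s,onz("top",c,.066).round(4), "front/back",onz("top",(c[0],s[1]-.5),.066)[0].round(4),onz("top",(c[0],s[1]+s[3]-.5),.066)[0].round(4))
m=sd.max(2)<75;k=np.zeros(m.shape,bool);k[150:260,320:420]=1;m&=k
for c,s in blobs(m,40): print("side",c,s)
hw=lambda x,z:[.6215+x*np.cos(.028)+.235*np.sin(.028),.0004-.235*np.cos(.028)+x*np.sin(.028),z]
print("pred side handle ends/center",proj("side",[hw(-.028,.055),hw(-.058,.055),hw(-.088,.055)]).round(1),"top",proj("top",[hw(-.028,.066),hw(-.058,.066),hw(-.088,.066)]).round(1))
amber()
```

```text
t 85.2 at [ 0.4179 -0.0779  0.2142] yaw 1.83 gap 0.0513 F [ 0.3 -0.6 -0.2] turn 0
top [423.17266187 233.12230216] [417 221  13  26 278] [ 0.5652 -0.2325  0.066 ] front/back 0.594 0.5348
side [385.22889843 162.36337625] [370 150  33  34 699]
side [355.29875519 203.52697095] [344 195  25  18 241]
pred side handle ends/center [[346.1 197.5]
 [356.4 200.4]
 [367.  203.3]] top [[423.9 217.9]
 [424.7 231. ]
 [425.5 244.2]]
```

The pin is in place but droops a little. I'll check that it's home by nudging the handle's rear face with closed fingers.

Run:
```python
from h import *
plan([(.49,-.238,.214),(.49,-.238,.055),(.525,-.237,.055)],1.6)
```

```text
t 85.4 at [ 0.4185 -0.0804  0.2142] yaw 1.62 gap 0.0512 F [ 0.3  0.1 -0.1] turn 0.0
(0.49, -0.238, 0.214) [1.678 3.989 0.005]
(0.49, -0.238, 0.055) [0.    0.    3.975]
(0.525, -0.237, 0.055) [ 0.875 -0.001 -0.   ]
```

Request:
arm_command(targets=[[[0.42,1,0],0,1],[[0.42,1,0],0,1],[[0.42,1,0],0,1],[[0.42,0.99,0],0,1],[[0,0,0.8],0,1],[[0,0,1],0,1],[[0,0,1],0,1],[[0,0,0.8],0,1],[[0,0,0.37],0,1],[[0,0,0],0,1],[[0.3,0,0],0,1],[[0.2,0,0],0,1],[[0.1,0,0],0,1],[[0,0,0],0,1]])

```text
time: 87.15
ee_pos: [0.5146, -0.2368, 0.0553]
orientation: [1.0, 0.014, 0.0, 0.0]
ft_force: [-0.3, 0.3, -0.5]
finger_gap: -0.0003
grip_force: 0.0
```

Request:
arm_command(targets=[[[0.1,0,0],0,1],[[0,0,0],0,1]])

```text
time: 87.4
ee_pos: [0.5179, -0.2366, 0.0547]
orientation: [1.0, 0.014, 0.0, 0.0]
ft_force: [-0.6, -0.1, -0.3]
finger_gap: -0.0002
grip_force: 0.0
```

Request:
arm_command(targets=[[[0.08,0,0],0,1],[[0,0,0],0,1]])

```text
time: 87.65
ee_pos: [0.5212, -0.2366, 0.0547]
orientation: [1.0, 0.014, 0.0, 0.0]
ft_force: [-0.3, 0.2, 0.9]
finger_gap: -0.0
grip_force: 0.0
```

Request:
arm_command(targets=[[[0.08,0,0],0,1],[[0,0,0],0,1]])

```text
time: 87.9
ee_pos: [0.5245, -0.2365, 0.0548]
orientation: [1.0, 0.014, 0.0, 0.0]
ft_force: [1.2, -0.4, -0.5]
finger_gap: -0.0002
grip_force: 0.0
```

Request:
arm_command(targets=[[[0.06,0,0],0,1],[[0,0,0],0,1]])

```text
time: 88.15
ee_pos: [0.5256, -0.2361, 0.0543]
orientation: [1.0, 0.014, -0.001, -0.0]
ft_force: [-3.3, -0.0, 0.6]
finger_gap: 0.0001
grip_force: 1.4
```

Request:
arm_command(targets=[[[0.06,0,0],0,1],[[0,0,0],0,1]])

```text
time: 88.4
ee_pos: [0.5259, -0.2357, 0.0536]
orientation: [1.0, 0.015, -0.004, -0.001]
ft_force: [-7.0, -0.0, 2.1]
finger_gap: -0.0001
grip_force: 3.9
```

The handle's rear face is rigid at x≈0.537, exactly 60 mm from the bracket, so the pin is home. Retreat and do a final check.

Request:
arm_command(targets=[[[-0.4,0,0],0,1],[[-0.8,0,0],0,1],[[0,0,-1],0,1],[[0,0,-1],0,1],[[0,0,-1],0,1],[[0,0,-0.5],0,1],[[-1,0,0],0,1],[[0,0,0],0,1],[[0,0,0],0,1]])

```text
time: 89.52
ee_pos: [0.4414, -0.239, 0.195]
orientation: [1.0, 0.014, 0.001, 0.0]
ft_force: [-0.1, -0.4, 0.6]
finger_gap: -0.0003
grip_force: 0.0
```

Run:
```python
from h import *
sd=vision.camera("side")[:,:,::-1].copy();im=vision.camera("top")[:,:,::-1].copy()
m=sd.max(2)<75;k=np.zeros(m.shape,bool);k[185:260,330:375]=1
for c,s in blobs(m&k,40): print("handle side",c,s)
m=im.max(2)<75;k=np.zeros(m.shape,bool);k[210:270,405:440]=1
for c,s in blobs(m&k,60): print("handle top",c,s)
d=sd[:,:,2].astype(int)-sd[:,:,0]; h=cv2.cvtColor(sd,cv2.COLOR_BGR2HSV)
m=(h[:,:,0]<16)&(h[:,:,1]>70)&(h[:,:,2]<150);k=np.zeros(m.shape,bool);k[195:280,210:310]=1
for c,s in blobs(m&k,60): print("jar",s,onz("side",(s[0]+s[2]/2-.5,s[1]+s[3]/2-.5),.022).round(3))
lids(rows=(215,310)); plan([])
```

```text
handle side [354.58801498 204.74157303] [342 195  27  25 267]
handle top [423.20437956 233.33211679] [418 220  12  27 274]
jar [249 209  53  40 613] [ 0.685 -0.051  0.022]
jar [229 250   8  18  81] [0.676 0.104 0.022]
lid [515.1 227.7] [508 219  16  21 229] [ 0.5778 -0.4379  0.066 ]
t 89.7 at [ 0.4417 -0.2389  0.1948] yaw 1.63 gap -0.0003 F [-0.2  0.3  0.6] turn 0
```

```bash
python3 -c "
from rig import bot
print(bot.close_job())"
```

```text
the job is handed in; nothing more can be done
None
```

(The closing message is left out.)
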